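# Fit the retaining ring over a pump bearing

### The arm

A 7-joint arm with a two-finger parallel gripper is mounted at the origin on the work surface. World frame = base frame: x ahead of the robot, y to its left, z up, the work surface at z = 0. Lengths are in m, angles in rad, forces in N, time in s.
With the tool pointing down it reaches from about 0.4 to 0.85 m from the base axis. Payload 4.5 kg.
Tool frame: the origin (TCP) lies at the very end of the fingers, on their centre line; the grasp point (between the pads) lies 19 mm behind it (r.grip_depth is the distance from the TCP to the grasp point, in m); z points along the fingers, x is the direction in which the jaws open and shut, and the axes are right-handed (so a half turn about z gives the same grasp; the last joint's range is limited). The gripper opens to 88 mm and grips with 3 to 60 N. Pads are 18 mm wide; open, the fingers measure 123 mm over their backs; the gripper's body (75 mm by 187 mm) begins 45 mm behind the grasp point.
Start: joints at [-1.24, 0.689, -0.195, 1.565, 0.157, 0.902, -0.215], TCP at [0.183, 0.598, 0.239] pointing down, gripper open.
Joint ranges: [-3.01, 3.01], [-0.46, 2.08], [-1.47, 1.51], [0.13, 2.56], [-1, 4.14], [0.04, 2.09], [-2.66, 2.66]. Speed limits (rad/s): [2.57, 2.57, 3.14, 3.14, 3.14, 3.14, 3.14].

### API

Orientations are given as a unit quaternion [x, y, z, w].
In Python, from plant import r gives the robot as it stands. The module is installed in compiled form; this text tells all that it offers.
- The arm moves only by the shell command python3 -m jog 'ROWS' [FORCE]. ROWS is JSON, a list of rows, each a list of 5 numbers: the shift along the tool's x, y, z in units of 1 m (1.0 is 1 m), then the turn about the tool's z in units of 360 degrees (1.0 is 360 degrees), then the closure, from 0 (fully open) to 1 (shut). In form: [[dx, dy, dz, yaw, fingers], ...]. A call has 1 to 20 rows; each row shifts and turns the commanded pose from where the row before left it, along the tool's axes as they then stand; what a row does not reach is not made up. A row lasts 1/10 s, in which the tool goes at most 50 mm and 8.59 degrees, less where a joint would pass 70% of its speed; a pose out of reach is approached as far as the arm can. A call with a number of a shift or a turn outside -1 to 1 is refused whole. A call with a gripper value outside its range is refused whole. The fingers move at their own pace and stop on an object; FORCE is the grip in N (left out, the last holds). Time passes only in rows, so rows that do not move let the fingers close. It gives the time, the measured TCP pose, the force and the opening at its end, in the units of the state.
- r.get_state(): the state, without advancing time (a new reading comes with each control period).
- r.snapshot(name): name is "scene" or "top"; returns the picture (400x640x3 uint8, red, green, blue); there is no depth.
- r.get_calibration(name): a dict with "mtx" (3x3 intrinsics, pixels), "dist" ([k1, k2, p1, p2, k3] as OpenCV has them; the pictures are not rectified), "R" (3x3) and "t" (3): a world point X has camera coordinates R X + t. Camera axes: x right, y down, z forward; pixel columns grow to the right and rows downward; lengths in m; the calibration is good to about 2 mm. A picture is of the moment at which its call begins. get_calibration takes no time and is no camera call.
- r.finish_job(): hands the job in, once; it reports no verdict.
Trained networks look in the newest picture that a camera, given by its name, has taken for a name from the list of things; names that differ only in an ending like _2 or _b are one class to them, and where a whole thing is asked for, a point or a joint stands for the part that bears it (a point fixed in the world has none). Each returns a list of dicts, best first, with "score" (0 to 1); they miss things now and then, are a little off and sometimes report something else, mostly with a low value. They report only what shows in the picture. A call takes as long as a camera call.
- r.cut_out(thing, camera): "pixels" (400x640 bool, what is visible of it) and "rect" ([left, top, right, bottom] in pixels, round what is visible of it).
The state is a dict: "clock": time; "q": joint angles; "qd": joint speeds; "joint_torque": joint torques, N m; "tool_pos": TCP position; "eef_rot": TCP orientation; "contact_force": force on the tool from outside, world axes, zero at the start; "moment": the same for the moment, N m; "opening": opening from 0.0 (shut) to 1.0 (fully open).
Only numpy, scipy, OpenCV 4.12 (cv2) and the standard library are available. Lean on these libraries where they do the work, as an engineer would, in place of code of your own. Each camera call takes 0.05 s, during which the arm holds its last target.

### The job

Take the circlip pliers from the wooden block, use them to spread the retaining ring on the blue holder just enough to pass the pump's upright shaft, without overstretching it, and slide it gently down the shaft onto the bearing, where it must close fully into its groove. Then stand the pliers back in their slot. Keep the fingers off the ring and leave the other parts on the bench alone.

Things in the scene. Friction and masses are not known exactly. Their poses are not given: they have to be found in the camera images.
- pliers: External circlip pliers, 130 mm long, 130 g, standing tips down in the wooden block, green flat-sided handles up. Origin: midway between the ends of the two tip pins; z runs up along the pliers, y is the line along which the handles are squeezed, x is across their thickness (12 mm at the handles). Pivot 53 mm up, handles from 68 to 130 mm up.
- pliers_grip (a point): Point between the handles on the pliers' centre line, 103 mm above the pin ends: where to grip. Here the handles are 44 mm wide over their outsides at rest; the outsides lean apart upwards by 0.1 rad each and turn inwards as they are squeezed.
- tip_l (a point): End of the tip pin on the +y side. Each pin is round, 3 mm thick, 3.6 mm long, tapered at its end, below a 6 mm square shoulder.
- tip_r (a point): End of the tip pin on the -y side, 8 mm from tip_l at rest.
- pliers_arm (a joint): Spread of the pliers, rad: 0 at rest, 0.40 at most. Squeezing the handles together spreads the tips: each mm off the handle width at the grip height adds 1.04 mm to the pin distance. A spring holds them at rest: squeezing starts at about 17 N and takes about 26 N at 0.34 with the ring on the pins.
- tool_block: Wooden tool block 66 x 84 mm, 72 mm high, fixed, with a through slot 14 mm (along its x) by 26 mm (along its y) in the middle. Origin: centre of its underside. The pliers stand in its middle, their y along its y; their widening shoulders rest on the slot's edges and hold the pin ends 7 mm above the bench.
- block_slot (a point): Centre of the slot's mouth on top of the block, 72 mm up; when the pliers are right home their grip point is 38 mm above it.
- ring: Dark steel retaining ring for a 35 mm shaft, 4 mm thick, 32 g, lying flat and centred round the blue holder's post: two stiff half rings sprung together at the back, with an eyelet (round hole, 5.2 mm) at each end. Origin: centre of the closed ring, underside; z up, +x from the back to the gap. Closed eyelets at x 24, y +-5 mm. The frame turns with the +y half.
- ring_back (a point): Spring point at the back of the ring, on its top face (x -21.1 mm in the ring's frame). When the ring is spread, the centre for the shaft lies 21.1 mm from here towards the midpoint of the two eyelets.
- eye_l (a point): Centre of the +y eyelet, on the ring's top face (4 mm above its underside).
- eye_r (a point): Centre of the -y eyelet, on the ring's top face; 10 mm from eye_l while the ring is closed.
- ring_arm (a joint): Opening of the ring, rad: 0 closed; each 0.1 rad adds 4.5 mm to the eyelet distance. The ring passes the shaft from 0.26 (eyelet centres 21.5 mm apart); beyond 0.36 (26 mm apart) it is overstretched and spoilt. About 1.6 N on each eyelet starts to open it, 7 N hold it at 0.3.
- ring_holder: Blue plastic holder, fixed: foot 76 x 66 mm, disc of 62 mm diameter whose top, on which the ring lies, is 14 mm up, and a 26 mm thick post that rises 12 mm above the disc. Origin: centre of its underside.
- pump: Black pump head on a 150 x 120 mm foot, fixed, its shaft upright. Origin: centre of its underside, on the shaft axis. Flat bearing top (72 mm across) 78 mm up. From there up: groove, 31 mm in diameter and 6 mm high; 6 mm of full 35 mm shaft; 6 mm bevel to 29 mm at the shaft's end, 96 mm up. The ring belongs in the groove, any way round, lying on the bearing.
- groove (a point): Centre of the groove's lower wall: on the shaft axis, level with the bearing face, 78 mm above the bench.
- bush: Black flanged bush, 44 mm wide and 40 mm high, standing loose; leave alone.
- spigot: Blue plastic spigot with an 82 x 64 mm flange on top, 33 mm high, standing loose; leave alone.
- grease: Grey jar with a white lid, 60 mm wide and 70 mm high, standing loose; leave alone.

How it is judged:
By the outcome, as a careful person would: the job done as asked, in the order asked, and still so for the second after the job is handed in, with the robot touching nothing.
It also fails if it takes over 72 s, if anything falls off the work surface, if the arm or the gripper's body presses on something with over 40 N, if the wrist force passes 120 N, or if a joint passes its speed limit or range.

## Working session

There is one attempt and no reset: what is moved stays moved. The work goes in short steps, Python scripts to look and compute and a shell command to move; the robot and the scene stay as the last step left them, time stands still between calls to the robot, and variables do not carry over. Pictures are saved under pics/ and viewed, and the job is handed in when it is done.

```bash
mkdir -p pics; ls
python3 - <<'E'
from plant import r
import cv2,numpy as np
print(r.get_state())
for n in("scene","top"):
    im=r.snapshot(n); cv2.imwrite(f"pics/{n}0.png",im[:,:,::-1])
    c=r.get_calibration(n); print(n,{k:np.round(v,4).tolist() for k,v in c.items()}, (-np.array(c['R']).T@np.array(c['t'])).round(3))
E
```

```text
pics
{'clock': 0.0, 'q': array([-1.24016248,  0.69000662, -0.19452095,  1.56631053,  0.15733602,
        0.90248777, -0.21513256]), 'qd': array([ 0.00028568,  0.00146593, -0.00062721, -0.00013893,  0.00044418,
        0.00054709, -0.00036653]), 'joint_torque': array([-5.82259545e-04, -5.27569127e+01, -1.26706492e+00, -1.53428382e+01,
       -5.26569143e-02,  6.62327948e-03,  1.70827279e-04]), 'tool_pos': array([0.18268024, 0.59706466, 0.23790501]), 'eef_rot': array([ 8.03872122e-01,  5.94801468e-01, -6.82932547e-04,  5.98675434e-04]), 'contact_force': array([ 0.15917706, -0.1252457 , -0.74447667]), 'moment': array([-0.01275278, -0.02147412, -0.02949703]), 'opening': 0.9951981849869951}
scene {'mtx': [[411.7534, 0.0, 320.9291], [0.0, 411.7534, 201.7223], [0.0, 0.0, 1.0]], 'dist': [0.0267, 0.0, 0.0, 0.0, 0.0], 'R': [[0.3846, 0.9231, -0.0011], [0.7577, -0.3164, -0.5707], [-0.5272, 0.2187, -0.8211]], 't': [-0.2154, -0.3331, 1.1043]} [ 0.917 -0.148  0.716]
top {'mtx': [[427.5557, 0.0, 315.8702], [0.0, 427.5557, 209.4416], [0.0, 0.0, 1.0]], 'dist': [0.0162, 0.0, 0.0, 0.0, 0.0], 'R': [[0.0211, -0.9998, 0.0016], [-0.98, -0.021, -0.1981], [0.1981, 0.0026, -0.9802]], 't': [0.0164, 0.5345, 0.8338]} [0.358 0.025 0.923]
```

View pics/scene0.png

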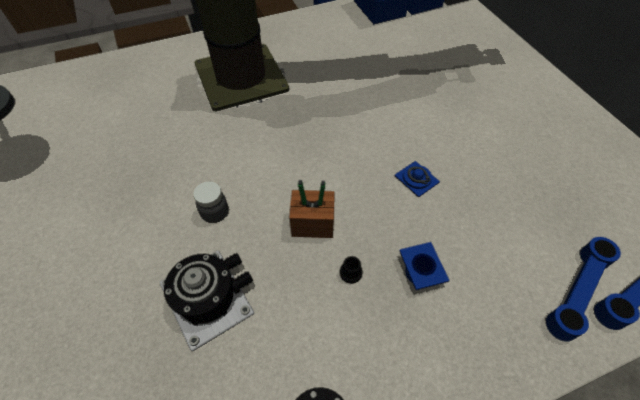

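View pics/top0.png

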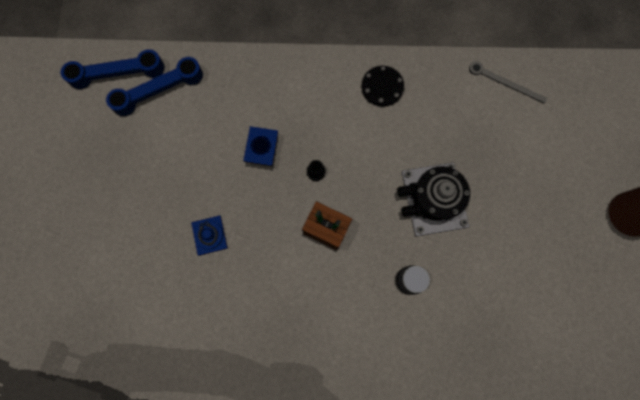

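The scene view shows the block with the pliers at about (313,212), the ring on its holder at (417,178), the pump at (200,290), the jar at (210,203), the bush at (351,269) and the spigot at (424,265). The top view shows the block at (327,225), the holder at (209,235) and the pump at (440,195). I'll zoom in and run the networks next.

```bash
cat > h.py <<'E'
from plant import r
import cv2,numpy as np
def cal(n):
    c=r.get_calibration(n); return [np.array(c[k],float) for k in("mtx","dist","R","t")]
def proj(n,P):
    K,d,R,t=cal(n); P=np.atleast_2d(np.array(P,float))
    return cv2.projectPoints(P.reshape(-1,1,3),cv2.Rodrigues(R)[0],t,K,d)[0].reshape(-1,2)
def unproj(n,px,z):
    K,d,R,t=cal(n); px=np.atleast_2d(np.array(px,float))
    u=cv2.undistortPoints(px.reshape(-1,1,2),K,d).reshape(-1,2)
    ray=np.c_[u,np.ones(len(u))]@R; C=-R.T@t
    s=(z-C[2])/ray[:,2]; return C+ray*s[:,None]
def crop(im,x0,y0,x1,y1,s,name,g=1.0):
    c=im[y0:y1,x0:x1,::-1]; c=cv2.resize(c,None,fx=s,fy=s,interpolation=cv2.INTER_CUBIC)
    c=np.clip(c.astype(float)*g,0,255).astype(np.uint8); cv2.imwrite(name,c)
E
python3 - <<'E'
from h import *
np.set_printoptions(precision=4,suppress=True)
import pickle
out={}
for n in("scene","top"):
    im=r.snapshot(n); out[n]=im
    for th in("pliers","tool_block","ring","ring_holder","pump","bush","spigot","grease"):
        res=r.cut_out(th,n)
        for k in res[:2]:
            m=k["pixels"]; ys,xs=np.nonzero(m)
            print(n,th,round(k["score"],2),k["rect"],m.sum(),xs.mean().round(1),ys.mean().round(1))
        out[n,th]=res
pickle.dump(out,open("det.pkl","wb"))
s=out["scene"]; t=out["top"]
A=np.zeros((560,800,3),np.uint8)
def put(im,x0,y0,w,h,X,Y,W,H,g):
    c=cv2.resize(im[y0:y0+h,x0:x0+w,::-1],(W,H),interpolation=cv2.INTER_CUBIC); A[Y:Y+H,X:X+W]=np.clip(c*float(g),0,255)
put(s,285,170,60,70,0,0,240,280,2); put(s,385,150,65,70,240,0,260,280,2); put(s,155,240,100,110,500,0,254,280,2)
put(t,295,195,60,70,0,280,240,280,2.5); put(t,180,205,65,70,240,280,260,280,2.5); put(t,390,155,90,100,500,280,252,280,2.5)
cv2.imwrite("pics/crops0.png",A)
E
```

```text
scene pliers 0.88 [299.0, 180.7, 322.0, 204.1] 352 310.7 194.5
scene tool_block 0.89 [290.0, 190.2, 332.1, 237.9] 1854 311.3 215.2
scene tool_block 0.65 [394.9, 161.2, 442.1, 197.6] 652 415.9 179.3
scene ring 0.55 [408.9, 168.6, 425.6, 182.1] 105 420.1 176.5
scene ring_holder 0.77 [394.2, 159.8, 440.6, 198.2] 554 415.8 180.1
scene pump 0.82 [160.2, 248.5, 253.2, 352.0] 5881 206.3 295.6
scene bush 0.78 [338.4, 255.7, 362.1, 282.5] 500 350.2 269.5
scene spigot 0.56 [401.1, 243.1, 450.7, 289.2] 1524 423.7 265.4
scene grease 0.78 [191.5, 181.3, 228.4, 221.4] 1029 210.5 201.9
scene grease 0.57 [408.7, 169.2, 429.4, 183.2] 119 415.2 177.8
top pliers 0.6 [317.7, 210.5, 341.3, 229.6] 177 327.1 221.7
top pliers 0.52 [395.6, 164.0, 469.7, 236.7] 4104 434.9 198.7
top tool_block 0.78 [303.0, 202.8, 352.1, 249.0] 1329 325.7 226.2
top ring 0.67 [197.6, 223.8, 214.8, 244.7] 64 206.6 237.2
top ring 0.23 [326.1, 221.7, 341.5, 227.9] 70 333.3 224.4
top ring_holder 0.76 [191.0, 212.6, 224.0, 258.8] 1005 208.8 235.6
top bush 0.87 [306.5, 161.5, 322.4, 175.9] 300 315.2 170.7
top spigot 0.97 [243.3, 128.1, 279.4, 163.6] 1094 259.7 145.7
top grease 0.86 [396.3, 269.2, 434.4, 296.3] 821 412.1 279.6
```

View pics/crops0.png

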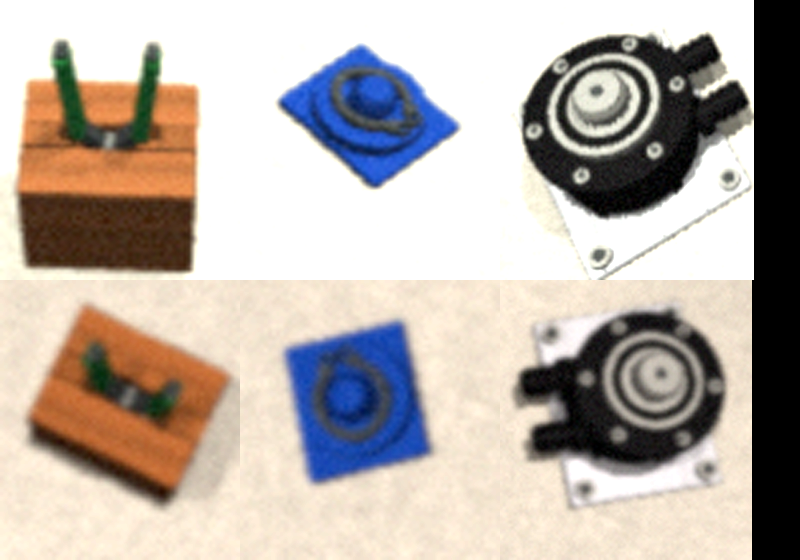

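```bash
cat > fit.py <<'E'
from h import *
import pickle
from scipy.optimize import minimize
D=pickle.load(open("det.pkl","rb"))
S=8
def render(n,polys,roi):
    x0,y0,x1,y1=roi
    m=np.zeros(((y1-y0)*S,(x1-x0)*S),np.uint8)
    for P in polys:
        p=proj(n,P); h=cv2.convexHull(((p-[x0,y0]+0.5)*S-0.5).astype(np.float32)*16)
        cv2.fillConvexPoly(m,np.round(h).astype(np.int32),255,shift=4)
    return cv2.resize(m,(x1-x0,y1-y0),interpolation=cv2.INTER_AREA)/255.
def box(x,y,a,sx,sy,z0,z1,inset=0):
    c,s=np.cos(a),np.sin(a)
    return np.array([[x+c*i*sx/2-s*j*sy/2,y+s*i*sx/2+c*j*sy/2,z] for i in(-1,1) for j in(-1,1) for z in(z0,z1)])
def circ(x,y,z,rad,N=40):
    t=np.arange(N)*2*np.pi/N; return np.c_[x+rad*np.cos(t),y+rad*np.sin(t),0*t+z]
def cyl(x,y,z0,z1,r0,r1=None): return np.r_[circ(x,y,z0,r0),circ(x,y,z1,r0 if r1 is None else r1)]
def softmask(im,roi,fn):
    x0,y0,x1,y1=roi; return fn(im[y0:y1,x0:x1].astype(float))
def fit(views,model,p0,masks,step,blur=0.6):
    def cost(p):
        e=0
        for n,roi in views:
            m=render(n,model(p),roi); m=cv2.GaussianBlur(m,(0,0),blur)
            e+=((m-masks[n])**2).sum()
        return e
    sim=[np.array(p0,float)]+[np.array(p0,float)+np.eye(len(p0))[i]*step[i] for i in range(len(p0))]
    rr=minimize(cost,p0,method="Nelder-Mead",options=dict(initial_simplex=np.array(sim),xatol=1e-5,fatol=1e-3,maxiter=2000))
    return rr.x,rr.fun
E
cat > f1.py <<'E'
from fit import *
np.set_printoptions(precision=4,suppress=True)
blue=lambda c: np.clip((c[...,2]-c[...,0])/np.maximum(c.max(-1),1)*1.6-0.2,0,1)
V={"scene":(385,150,450,210),"top":(180,202,240,268)}
from itertools import chain
def holder(p): x,y,a,h=p; return [box(x,y,a,.076,.066,0,h),cyl(x,y,h,.014,.031),cyl(x,y,.014,.026,.013)]
M={}
for n,roi in V.items():
    c=D[n][roi[1]:roi[3],roi[0]:roi[2]].astype(float)
    q=(c[...,2]-c[...,0])/np.maximum(c.max(-1),1)
    # ring inside holder is gray -> fill interior
    b=np.clip((q+0.1)/0.75,0,1)
    hull=cv2.morphologyEx((b>0.5).astype(np.uint8),cv2.MORPH_CLOSE,np.ones((9,9),np.uint8))
    er=cv2.erode(hull,np.ones((5,5),np.uint8)); b[er>0]=1; M[n]=b
c0=unproj("top",[[209,235]],.01)[0]; print(c0)
for views in (["scene"],["top"],["scene","top"]):
    best=min((fit([(n,V[n]) for n in views],holder,[c0[0],c0[1],a,.008],M,[.01,.01,.1,.002]) for a in (.2,-1.37)),key=lambda z:z[1])
    print("holder",views,best)
B={"scene":(280,175,345,245),"top":(292,190,362,262)}
M={}
for n,roi in B.items():
    c=D[n][roi[1]:roi[3],roi[0]:roi[2]].astype(float)
    q=(c[...,0]-c[...,2])/np.maximum(c.max(-1),1)
    b=np.clip((q-0.15)/0.4,0,1)
    hull=cv2.morphologyEx((b>0.5).astype(np.uint8),cv2.MORPH_CLOSE,np.ones((15,15),np.uint8))
    er=cv2.erode(hull,np.ones((5,5),np.uint8)); b[er>0]=1; M[n]=b
    cv2.imwrite(f"pics/bm_{n}.png",cv2.resize((b*255).astype(np.uint8),None,fx=6,fy=6))
c0=unproj("top",[[327,225]],.05)[0]; print(c0)
for views in (["scene"],["top"],["scene","top"]):
    best=min((fit([(n,B[n]) for n in views],lambda p:[box(*p,.066,.084,0,.072)],[c0[0],c0[1],a],M,[.01,.01,.1]) for a in (-.45,1.1)),key=lambda z:z[1])
    print("block",views,best)
E
python3 f1.py
```

```text
[0.4818 0.2564 0.01  ]
holder ['scene'] (array([0.4802, 0.2605, 0.2687, 0.0015]), np.float64(9.125039193352004))
holder ['top'] (array([0.4835, 0.2594, 0.2663, 0.    ]), np.float64(5.613198747271946))Traceback (most recent call last):
  File "f1.py", line 17, in <module>
    best=min((fit([(n,V[n]) for n in views],holder,[c0[0],c0[1],a,.008],M,[.01,.01,.1,.002]) for a in (.2,-1.37)),key=lambda z:z[1])
  File "f1.py", line 17, in <genexpr>
    best=min((fit([(n,V[n]) for n in views],holder,[c0[0],c0[1],a,.008],M,[.01,.01,.1,.002]) for a in (.2,-1.37)),key=lambda z:z[1])
              ~~~^^^^^^^^^^^^^^^^^^^^^^^^^^^^^^^^^^^^^^^^^^^^^^^^^^^^^^^^^^^^^^^^^^^^^^^^^^^
  File "fit.py", line 29, in fit
    rr=minimize(cost,p0,method="Nelder-Mead",options=dict(initial_simplex=np.array(sim),xatol=1e-5,fatol=1e-3,maxiter=2000))
    res = _minimize_neldermead(fun, x0, args, callback, bounds=bounds,
                               **options)
    fxr = func(xr)
    fx = function(np.copy(x), *(wrapper_args + args))
  File "fit.py", line 25, in cost
    m=render(n,model(p),roi); m=cv2.GaussianBlur(m,(0,0),blur)
  File "fit.py", line 10, in render
    p=proj(n,P); h=cv2.convexHull(((p-[x0,y0]+0.5)*S-0.5).astype(np.float32)*16)
  File "h.py", line 6, in proj
    K,d,R,t=cal(n); P=np.atleast_2d(np.array(P,float))
            ~~~^^^
  File "h.py", line 4, in cal
    c=r.get_calibration(n); return [np.array(c[k],float) for k in("mtx","dist","R","t")]
ValueError: time passes only in moves, steps and waits
```

```bash
python3 - <<'E'
from plant import r
import pickle
pickle.dump({n:r.get_calibration(n) for n in("scene","top")},open("cal.pkl","wb")); print(r.get_state()["clock"])
E
sed -i 's/^def cal(n):/import pickle as _p\n_C=_p.load(open("\.\/cal.pkl","rb"))\ndef cal(n):/; s/c=r.get_calibration(n); return/c=_C[n]; return/' h.py
time python3 f1.py
```

```text
1.0
[0.4818 0.2564 0.01  ]
holder ['scene'] (array([0.4802, 0.2605, 0.2687, 0.0015]), np.float64(9.125039193352004))
holder ['top'] (array([0.4835, 0.2594, 0.2663, 0.    ]), np.float64(5.613198747271946))
holder ['scene', 'top'] (array([0.4822, 0.2595, 0.2645, 0.0029]), np.float64(42.164580870083185))
[0.5024 0.004  0.05  ]
block ['scene'] (array([ 0.5011,  0.0061, -0.4486]), np.float64(106.75778757236112))
block ['top'] (array([ 0.5024,  0.0046, -0.4343]), np.float64(13.3905447670471))
block ['scene', 'top'] (array([ 0.5021,  0.0053, -0.4469]), np.float64(130.51298323829718))
real	0m3.695s
user	0m3.787s
sys	0m0.193s
```

```bash
cat > f2.py <<'E'
from fit import *
import sys
np.set_printoptions(precision=4,suppress=True)
V={"scene":(398,158,436,196),"top":(190,215,228,258)}
def ringmask(n,p,roi):
    x,y,a,ri,ro=p
    x0,y0,x1,y1=roi
    m=np.zeros(((y1-y0)*S,(x1-x0)*S),np.uint8)
    def f(P,v):
        q=proj(n,P); h=cv2.convexHull(((q-[x0,y0]+0.5)*S-0.5).astype(np.float32)*16)
        cv2.fillConvexPoly(m,np.round(h).astype(np.int32),v,shift=4)
    c,s=np.cos(a),np.sin(a)
    f(cyl(x,y,.014,.018,ro),255)
    E=[(x+c*.024-s*j*.005,y+s*.024+c*j*.005) for j in(-1,1)]
    for e in E: f(cyl(*e,.014,.018,.0048),255)
    # inner hole: visible through = intersection of circles at top and bottom
    k=np.zeros_like(m); k2=np.zeros_like(m); 
    for z,mm in((.018,k),(.014,k2)):
        q=proj(n,circ(x,y,z,ri)); cv2.fillConvexPoly(mm,np.round(((q-[x0,y0]+0.5)*S-0.5)*16).astype(np.int32),255,shift=4)
    m[(k>0)&(k2>0)]=0
    for e in E: f(circ(*e,.018,.0026),120)
    hx,hy=H
    f(cyl(hx,hy,.014,.026,.013),0)
    return cv2.resize(m,(x1-x0,y1-y0),interpolation=cv2.INTER_AREA)/255.
Hs={"scene":(.4802,.2605),"top":(.4835,.2594)}
M={}
for n,roi in V.items():
    c=D[n][roi[1]:roi[3],roi[0]:roi[2]].astype(float)
    q=(c[...,2]-c[...,0])/np.maximum(c.max(-1),1)
    M[n]=np.clip((0.8-q)/0.7,0,1)
    # restrict to inside the disc+: weight
W={}
for n,roi in V.items():
    w=render(n,[circ(*Hs[n],.016,.032)],roi); W[n]=w
    cv2.imwrite(f"pics/rm_{n}.png",cv2.resize((np.hstack([M[n],w])*255).astype(np.uint8),None,fx=8,fy=8,interpolation=cv2.INTER_NEAREST))
for n,roi in V.items():
    H=Hs[n]
    def cost(p):
        m=cv2.GaussianBlur(ringmask(n,p,roi),(0,0),.6)
        return (W[n]*(m-M[n])**2).sum()
    best=None
    for a in np.arange(-3,3.2,.3):
        p0=[H[0],H[1],a,.0155,.0205]
        sim=[np.array(p0)]+[np.array(p0)+np.eye(5)[i]*[.003,.003,.15,.001,.001][i] for i in range(5)]
        rr=minimize(cost,p0,method="Nelder-Mead",options=dict(initial_simplex=sim,xatol=1e-5,fatol=1e-3,maxiter=400))
        if best is None or rr.fun<best.fun: best=rr
    print(n,best.x,best.fun)
    m=cv2.GaussianBlur(ringmask(n,best.x,roi),(0,0),.6)
    cv2.imwrite(f"pics/rf_{n}.png",cv2.resize((np.hstack([M[n],m])*255).astype(np.uint8),None,fx=9,fy=9,interpolation=cv2.INTER_NEAREST))
E
python3 f2.py; python3 -c "
import cv2,numpy as np
a=cv2.imread('pics/rf_scene.png');b=cv2.imread('pics/rf_top.png');w=max(a.shape[1],b.shape[1])
p=lambda i:np.pad(i,((0,0),(0,w-i.shape[1]),(0,0)))
c=np.vstack([p(a),p(b)]);cv2.imwrite('pics/rf.png',cv2.resize(c,None,fx=.8,fy=.8))"
```

```text
scene [0.4808 0.2609 2.1285 0.0174 0.0217] 57.19453287804861
top [0.4813 0.2579 0.3858 0.0163 0.0198] 33.7427940135642
```

View pics/rf.png

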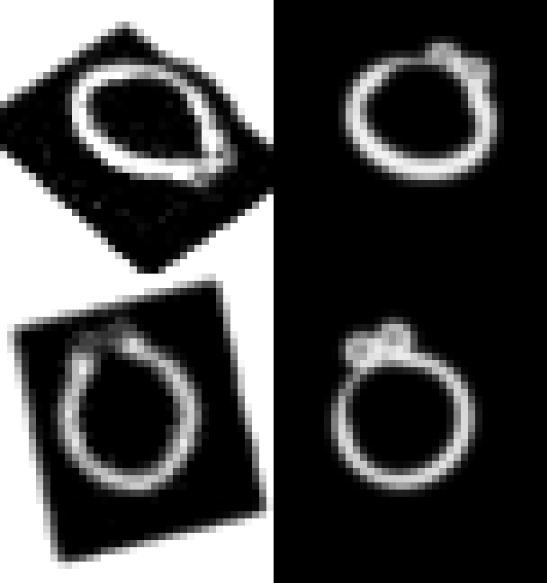

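View pics/bm_scene.png

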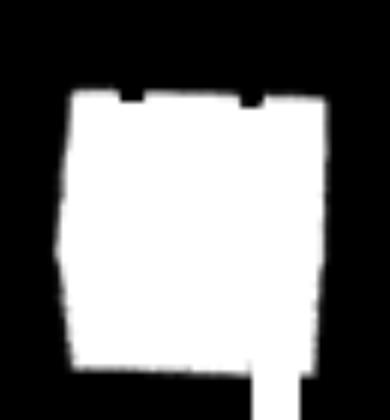

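```bash
cat > f3.py <<'E'
from fit import *
np.set_printoptions(precision=4,suppress=True)
V={"scene":(398,158,436,196),"top":(190,215,228,258)}
Hs={"scene":(.4802,.2605),"top":(.4835,.2594)}
def ringmask(n,p,roi,H):
    x,y,a,ri,ro=p; x0,y0,x1,y1=roi
    sh=((y1-y0)*S,(x1-x0)*S)
    c,s=np.cos(a),np.sin(a)
    T=lambda P:np.c_[x+c*P[:,0]-s*P[:,1],y+s*P[:,0]+c*P[:,1],P[:,2]]
    def hull(P):
        m=np.zeros(sh,np.uint8); q=proj(n,T(P)); h=cv2.convexHull(((q-[x0,y0]+0.5)*S-0.5).astype(np.float32)*16)
        cv2.fillConvexPoly(m,np.round(h).astype(np.int32),255,shift=4); return m>0
    E=[circ(.024,j*.005,z,.0042) for j in(-1,1) for z in(.014,.018)]
    m=hull(np.vstack([cyl(0,0,.014,.018,ro)]+E)).astype(float)
    k=np.ones(sh,bool)
    for z in(.014,.018): k&=hull(np.vstack([circ(0,0,z,ri),[[.021,.001,z],[.021,-.001,z]]]))
    m[k]=0
    g=np.ones(sh,bool)
    for z in(.014,.018): g&=hull(np.array([[.018,.001,z],[.018,-.001,z],[.03,.001,z],[.03,-.001,z]]))
    m[g]=0
    for j in(-1,1): m[hull(circ(.024,j*.005,.018,.0026))]*=.5
    q=proj(n,cyl(*H,.014,.026,.013)); mm=np.zeros(sh,np.uint8); h=cv2.convexHull(((q-[x0,y0]+0.5)*S-0.5).astype(np.float32)*16)
    cv2.fillConvexPoly(mm,np.round(h).astype(np.int32),255,shift=4); m[mm>0]=0
    return cv2.GaussianBlur(cv2.resize(m,(x1-x0,y1-y0),interpolation=cv2.INTER_AREA),(0,0),.6)
M={};W={}
for n,roi in V.items():
    c=D[n][roi[1]:roi[3],roi[0]:roi[2]].astype(float)
    q=(c[...,2]-c[...,0])/np.maximum(c.max(-1),1)
    M[n]=np.clip((0.8-q)/(0.8-.05),0,1)
    W[n]=render(n,[circ(*Hs[n],.016,.031)],roi)
if __name__=="__main__":
  R=[]
  for n,roi in V.items():
    cost=lambda p:(W[n]*(ringmask(n,p,roi,Hs[n])-M[n])**2).sum()
    best=None
    for a in np.arange(-3,3.2,.3):
        p0=[*Hs[n],a,.0155,.0195]
        sim=[np.array(p0)]+[np.array(p0)+np.eye(5)[i]*[.003,.003,.15,.001,.001][i] for i in range(5)]
        rr=minimize(cost,p0,method="Nelder-Mead",options=dict(initial_simplex=sim,xatol=1e-5,fatol=1e-3,maxiter=400))
        if best is None or rr.fun<best.fun: best=rr
    print(n,best.x,best.fun)
    im=np.hstack([M[n]*W[n],ringmask(n,best.x,roi,Hs[n])*W[n]]); R.append(cv2.resize(im,(600,300 if n=="scene" else 340),interpolation=cv2.INTER_NEAREST))
  cv2.imwrite("pics/rf2.png",(np.vstack(R)*255)[:600].astype(np.uint8))
E
python3 f3.py
```

```text
scene [0.4796 0.2601 0.3299 0.0171 0.0205] 41.319000545829226
top [0.4812 0.2577 0.3894 0.0165 0.0194] 19.50267273289905
```

```bash
sed -i 's/np.ones((15,15),np.uint8))/np.ones((7,7),np.uint8)); hull[:,[0,-1]]=0; _,L,st,_2=cv2.connectedComponentsWithStats(hull); L0=1+np.argmax(st[1:,4]); hull=(L==L0).astype(np.uint8); b[hull==0]*=0/' f1.py; python3 f1.py | grep block
```

```text
block ['scene'] (array([ 0.5004,  0.0061, -0.4359]), np.float64(95.08844467307014))
block ['top'] (array([ 0.5023,  0.0043, -0.4385]), np.float64(46.87007328892944))
block ['scene', 'top'] (array([ 0.5016,  0.0054, -0.4275]), np.float64(158.02296039532553))
```

View pics/rf2.png

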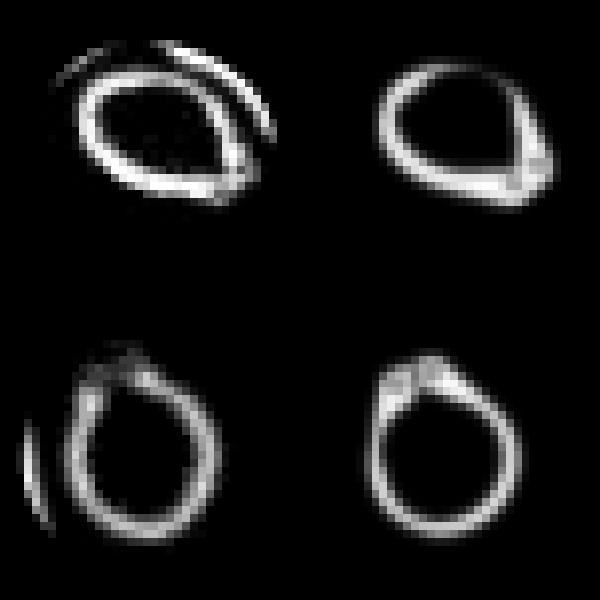

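View pics/bm_scene.png

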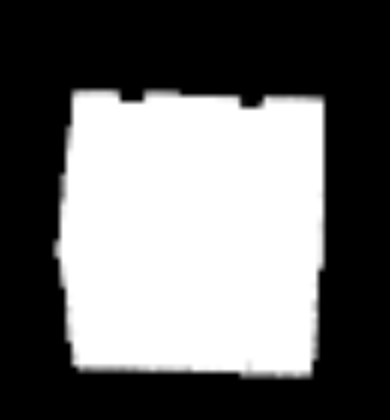

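```bash
sed -i 's/cyl(\*H,.014,.026,.013))/cyl(*H,.014,.016,.010))/; s/circ(\*Hs\[n\],.016,.031)\],roi)/circ(*Hs[n],.016,.0295)],roi)/' f3.py; python3 f3.py
cat > f4.py <<'E'
from fit import *
np.set_printoptions(precision=4,suppress=True)
# pump shaft: grey disc z .096 r .0145, bevel to r .0175 at .09, down to .084
for n,roi in {"scene":(180,260,215,300),"top":(425,172,465,208)}.items():
    im=D[n]; c=im[roi[1]:roi[3],roi[0]:roi[2]].astype(float).mean(-1)
    print(n); cv2.imwrite(f"pics/ps_{n}.png",cv2.resize(np.clip(c*1.6,0,255).astype(np.uint8),None,fx=10,fy=10,interpolation=cv2.INTER_NEAREST))
E
python3 f4.py; python3 -c "
import cv2,numpy as np
a=cv2.imread('pics/ps_scene.png');b=cv2.imread('pics/ps_top.png')
b=np.pad(b,((0,40),(0,0),(0,0)));print(a.shape,b.shape);cv2.imwrite('pics/ps.png',np.hstack([a,b]))"
```

```text
scene [0.4796 0.2597 0.3643 0.0171 0.0198] 22.905675029601724
top [0.4813 0.2579 0.3951 0.0166 0.0195] 14.02879239069259
scene
top
(400, 350, 3) (400, 400, 3)
```

View pics/ps.png

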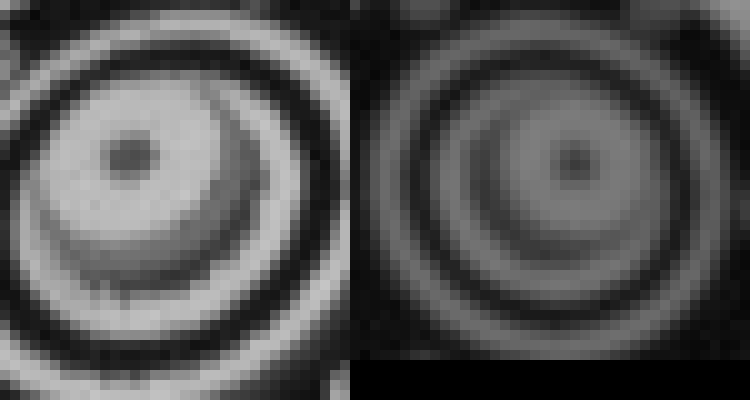

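View pics/rf2.png

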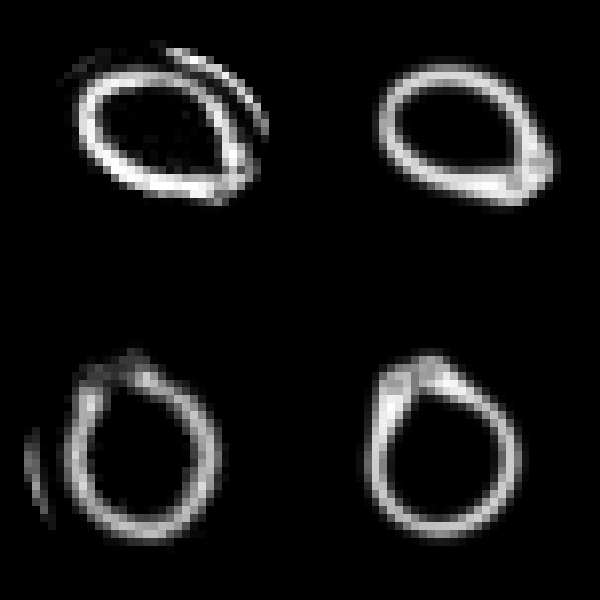

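Run:
```python
from fit import *
np.set_printoptions(precision=4,suppress=True)
from scipy.ndimage import map_coordinates
d={"scene":(192.5,275.2),"top":(447.0,187.8)}
for n,p in d.items():
    im=D[n].astype(float).mean(-1)
    # dot refine
    x0,y0=int(round(p[0])),int(round(p[1])); w=im[y0-4:y0+5,x0-4:x0+5]; 
    wt=np.clip(np.percentile(w,60)-w-8,0,None); yy,xx=np.mgrid[-4:5,-4:5]; wt[(xx**2+yy**2)>12]=0
    q=np.array([x0+(wt*xx).sum()/wt.sum(),y0+(wt*yy).sum()/wt.sum()])
    X=unproj(n,[q],.096)[0]; print(n,"dot",q,X)
    # concentric rings at z=.078: radial profile sharpness maximise variance over radius explained
    def cost(c,z=.078,full=False):
        rad=np.arange(.019,.046,.0005); th=np.arange(0,2*np.pi,.1)
        P=np.array([[c[0]+r_*np.cos(t),c[1]+r_*np.sin(t),z] for r_ in rad for t in th])
        px=proj(n,P); v=map_coordinates(im,[px[:,1],px[:,0]],order=1).reshape(len(rad),len(th))
        if full: return rad,np.median(v,1)
        return np.abs(v-np.median(v,1,keepdims=True))[rad>.024].sum()
    rr=minimize(cost,X[:2],method="Nelder-Mead",options=dict(initial_simplex=[X[:2],X[:2]+[.003,0],X[:2]+[0,.003]],xatol=1e-5))
    print(n,"rings",rr.x,rr.fun); rad,v=cost(rr.x,full=True); print(np.c_[rad*1e3,v][::3].T.round(1))
```

```text
scene dot [192.5339 275.2395] [ 0.5731 -0.2318  0.096 ]
scene rings [ 0.5734 -0.2317] 19127.30596667536
[[ 19.   20.5  22.   23.5  25.   26.5  28.   29.5  31.   32.5  34.   35.5
   37.   38.5  40.   41.5  43.   44.5]
 [110.6 113.9 103.   68.1  30.4  17.2  20.   43.7  86.4 110.6 108.2  75.
   35.1  19.1  15.7  15.5  14.5  15.4]]
top dot [447.0785 187.9509] [ 0.5747 -0.2327  0.096 ]
top rings [ 0.5745 -0.2328] 9452.932974929567
[[19.  20.5 22.  23.5 25.  26.5 28.  29.5 31.  32.5 34.  35.5 37.  38.5
  40.  41.5 43.  44.5]
 [67.9 67.9 59.9 45.8 30.2 21.7 24.6 38.2 53.7 63.2 61.2 49.6 33.5 19.7
  12.9 10.9  9.6  9.8]]
```

```bash
cat > go.py <<'E'
import sys
from h import *
def pose():
    s=r.get_state(); x,y,z,w=s["eef_rot"]
    R=np.array([[1-2*(y*y+z*z),2*(x*y-z*w),2*(x*z+y*w)],[2*(x*y+z*w),1-2*(x*x+z*z),2*(y*z-x*w)],[2*(x*z-y*w),2*(y*z+x*w),1-2*(x*x+y*y)]])
    return s,np.array(s["tool_pos"]),R
def plan(tx,ty,tz,th=None):
    s,p,R=pose(); h=np.arctan2(R[1,0],R[0,0])
    t=h if th is None else th
    d=np.array([tx,ty,tz])-p
    X=np.array([np.cos(t),np.sin(t)]); Y=np.array([np.sin(t),-np.cos(t)])
    dth=(t-h+np.pi)%(2*np.pi)-np.pi
    print("clock %.2f pos %s head %.4f tiltz %s open %.4f F %s"%(s["clock"],p.round(4),h,R[:,2].round(4),s["opening"],s["contact_force"].round(1)))
    print("turn %.4f rev | then dx %.4f dy %.4f dz %.4f (len %.3f)"%(-dth/2/np.pi,d[:2]@X,d[:2]@Y,-d[2],np.linalg.norm(d)))
if __name__=="__main__": plan(*[float(a) for a in sys.argv[1:]])
E
python3 go.py .5014 .0053 .17 1.133
```

```text
clock 1.00 pos [0.1827 0.5977 0.2388] head 1.2740 tiltz [-0.e+00  1.e-04 -1.e+00] open 0.9981 F [0.4 0.5 0.2]
turn 0.0224 rev | then dx -0.4015 dy 0.5398 dz 0.0688 (len 0.676)
```

```bash
python3 -m jog '[[-0.01,0.014,0,0.0224,0],[-0.021,0.028,0,0,0],[-0.021,0.028,0,0,0],[-0.021,0.028,0,0,0],[-0.021,0.028,0,0,0],[-0.021,0.028,0,0,0],[-0.021,0.028,0,0,0],[-0.021,0.028,0,0,0],[-0.021,0.028,0,0,0],[-0.021,0.028,0,0,0],[-0.021,0.028,0,0,0],[-0.021,0.028,0,0,0],[-0.021,0.028,0,0,0],[-0.021,0.028,0,0,0],[-0.021,0.028,0,0,0],[-0.021,0.028,0,0,0],[-0.021,0.028,0,0,0],[-0.021,0.028,0,0,0],[-0.012,0.018,0,0,0],[0,0,0,0,0]]' 20; python3 go.py .5014 .0053 .17 1.133;python3 go.py .5014 .0053 .17 1.133
```

```text
clock: 3.0
tool_pos: [0.4859, 0.0371, 0.2387]
eef_rot: [0.845, 0.534, 0.0, 0.001]
contact_force: [-0.4, -0.4, 0.3]
opening: 0.998
clock 3.00 pos [0.4859 0.0371 0.2387] head 1.1268 tiltz [ 0.0014 -0.0014 -1.    ] open 0.9980 F [-0.4 -0.4  0.3]
turn -0.0010 rev | then dx -0.0222 dy 0.0275 dz 0.0687 (len 0.077)
clock 3.00 pos [0.4859 0.0371 0.2387] head 1.1268 tiltz [ 0.0014 -0.0014 -1.    ] open 0.9980 F [-0.4 -0.4  0.3]
turn -0.0010 rev | then dx -0.0222 dy 0.0275 dz 0.0687 (len 0.077)
```

```bash
python3 -m jog '[[0,0,0,0,0],[0,0,0,0,0],[0,0,0,0,0]]'; python3 go.py .5014 .0053 .17 1.133; python3 -m jog '[[0,0,0,0,0]]';  python3 go.py .5014 .0053 .17 1.133
```

```text
clock: 3.3
tool_pos: [0.4838, 0.042, 0.2388]
eef_rot: [0.843, 0.538, 0.0, -0.0]
contact_force: [-1.0, -0.7, -0.3]
opening: 0.999
clock 3.30 pos [0.4838 0.042  0.2388] head 1.1359 tiltz [-2.e-04  6.e-04 -1.e+00] open 0.9987 F [-1.  -0.7 -0.3]
turn 0.0005 rev | then dx -0.0258 dy 0.0315 dz 0.0688 (len 0.080)
clock: 3.4
tool_pos: [0.484, 0.0415, 0.2388]
eef_rot: [0.843, 0.538, 0.0, -0.0]
contact_force: [-0.4, 0.5, -0.4]
opening: 1.003
clock 3.40 pos [0.484  0.0415 0.2388] head 1.1353 tiltz [-1.e-04  3.e-04 -1.e+00] open 1.0034 F [-0.4  0.5 -0.4]
turn 0.0004 rev | then dx -0.0254 dy 0.0311 dz 0.0688 (len 0.080)
```

```bash
python3 -m jog '[[-0.0125,0.0155,0,0,0],[-0.0125,0.0155,0.01,0,0],[0,0,0.02,0,0],[0,0,0.02,0,0],[0,0,0.018,0,0],[0,0,0,0,0],[0,0,0,0,0],[0,0,0,0,0]]'; python3 go.py .5014 .0053 .091 1.133
cat > look.py <<'E'
from h import *
import sys
# name, scene center px, top center px, half
tag=sys.argv[1]; X=[float(a) for a in sys.argv[2:5]]; hw=int(sys.argv[5]) if len(sys.argv)>5 else 35
O=[]
for n in("scene","top"):
    im=r.snapshot(n); np.save(f"{tag}_{n}.npy",im)
    u,v=proj(n,X)[0].round().astype(int); u=max(hw,min(640-hw,u)); v=max(hw,min(400-hw,v))
    c=im[v-hw:v+hw,u-hw:u+hw,::-1]; O.append(np.clip(cv2.resize(c,(400,400),interpolation=cv2.INTER_CUBIC)*(1.4 if n=="scene" else 2.0),0,255)); print(n,"origin",u-hw,v-hw,"scale",400/(2*hw))
cv2.imwrite(f"pics/{tag}.png",np.hstack(O))
E
python3 look.py l1 .5014 .0053 .12 40
```

```text
clock: 4.2
tool_pos: [0.5025, 0.0051, 0.1716]
eef_rot: [0.844, 0.537, 0.001, 0.0]
contact_force: [0.2, 0.5, 0.1]
opening: 0.999
clock 4.20 pos [0.5025 0.0051 0.1716] head 1.1336 tiltz [ 1.7e-03  3.0e-04 -1.0e+00] open 0.9985 F [0.2 0.5 0.1]
turn 0.0001 rev | then dx -0.0003 dy -0.0011 dz 0.0806 (len 0.081)
scene origin 271 149 scale 5.0
top origin 287 180 scale 5.0[ WARN:0@3.463] global loadsave.cpp:1063 imwrite_ Unsupported depth image for selected encoder is fallbacked to CV_8U.
```

View pics/l1.png

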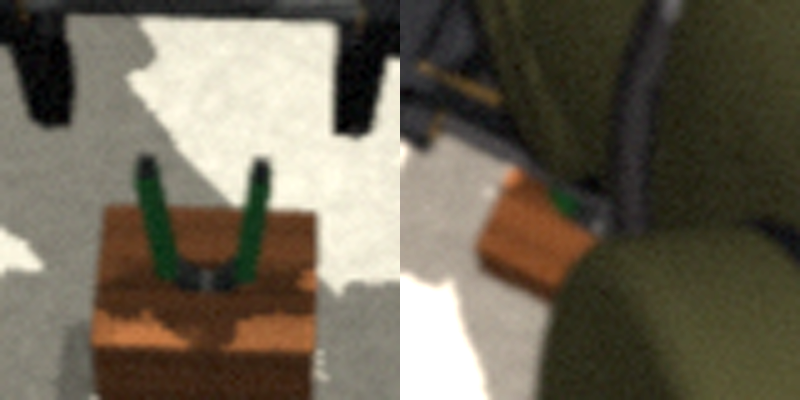

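The scene view shows the fingertips at crop x of about 45 and 352 straddling the handles at about 147 and 262. The top camera is hidden by the arm here. I'll compare the prediction with the picture in the scene view.

Run:
```python
from h import *
from go import pose
s,p,R=pose(); print(p,s["clock"])
p=np.array([.5020,.0053,.1713])
for k in(-.0615,-.044,.044,.0615):
  for w in (-.009,.009):
    q=proj("scene",p+R[:,0]*k+R[:,1]*w)[0]; print(k,w,((q-[271,149]+.5)*5).round(1))
b=np.array([.5014,.0053]);a=-.438
yb=np.array([-np.sin(a),np.cos(a)])
for z,w in((.137,.0495/2),(.11,.022)):
  for sgn in(-1,1):
    q=proj("scene",[*(b+yb*w*sgn),z])[0]; print("handle",z,sgn,((q-[271,149]+.5)*5).round(1))
```

```text
[0.50245269 0.00489351 0.17163254] 4.3
-0.0615 -0.009 [22.9 86.6]
-0.0615 0.009 [ 17.3 127.6]
-0.044 -0.009 [73.8 88.2]
-0.044 0.009 [ 68.9 129.3]
0.044 -0.009 [330.3  96.4]
0.044 0.009 [329.2 137.6]
0.0615 -0.009 [381.6  98. ]
0.0615 0.009 [381.2 139.3]
handle 0.137 -1 [132.1 170.4]
handle 0.137 1 [271.8 175.1]
handle 0.11 -1 [143.2 215.7]
handle 0.11 1 [263.7 219.8]
```

```bash
python3 -m jog '[[0,0,0.01,0,0],[0,0,0.01,0,0],[0,0,0.01,0,0],[0,0,0.01,0,0],[0,0,0.01,0,0],[0,0,0.01,0,0],[0,0,0.01,0,0],[0,0,0.007,0,0],[0,0,0.003,0,0],[0,0,0,0,0],[0,0,0,0,0],[0,0,0,0,0]]' 10; python3 go.py .5024 .0046 .091 1.133
```

```text
clock: 5.5
tool_pos: [0.5022, 0.0047, 0.0911]
eef_rot: [0.844, 0.537, 0.0, 0.0]
contact_force: [-1.2, -0.4, 0.8]
opening: 0.998
clock 5.50 pos [0.5022 0.0047 0.0911] head 1.1332 tiltz [ 9.e-04  2.e-04 -1.e+00] open 0.9976 F [-1.2 -0.4  0.8]
turn 0.0000 rev | then dx -0.0000 dy 0.0003 dz 0.0001 (len 0.000)
```

```bash
python3 -m jog '[[0,0,0,0,0.4],[0,0,0,0,0.4],[0,0,0,0,0.4],[0,0,0,0,0.4]]' 10;  python3 -m jog '[[0,0,0,0,0.44],[0,0,0,0,0.47],[0,0,0,0,0.5],[0,0,0,0,0.53],[0,0,0,0,0.53],[0,0,0,0,0.53]]' 10; python3 -m jog '[[0,0,0,0,0.53]]' 10
```

```text
clock: 5.9
tool_pos: [0.5019, 0.0047, 0.0908]
eef_rot: [0.844, 0.537, 0.0, 0.0]
contact_force: [-0.1, 0.3, 0.7]
opening: 0.663
clock: 6.5
tool_pos: [0.5019, 0.0047, 0.0907]
eef_rot: [0.844, 0.537, 0.0, -0.0]
contact_force: [0.4, 0.3, -0.6]
opening: 0.551
clock: 6.6
tool_pos: [0.5019, 0.0048, 0.0907]
eef_rot: [0.844, 0.537, 0.0, -0.0]
contact_force: [0.4, -0.7, -0.6]
opening: 0.552
```

```bash
python3 -m jog '[[0,0,-0.002,0,0.53],[0,0,-0.004,0,0.53],[0,0,-0.006,0,0.53],[0,0,-0.008,0,0.53],[0,0,-0.01,0,0.53],[0,0,-0.01,0,0.53],[0,0,-0.01,0,0.53],[0,0,-0.01,0,0.53],[0,0,-0.01,0,0.53],[0,0,-0.01,0,0.53],[0,0,-0.01,0,0.53],[0,0,-0.01,0,0.53],[0,0,-0.005,0,0.53],[0,0,0,0,0.53],[0,0,0,0,0.53]]' 10;python3 -m jog '[[0,0,0,0,0.482],[0,0,0,0,0.482],[0,0,0,0,0.482],[0,0,0,0,0.482]]' 40; python3 -m jog '[[0,0,0,0,0.482]]' 40; python3 look.py l2 .5019 .0048 .14 45
```

```text
clock: 8.1
tool_pos: [0.5017, 0.0047, 0.1956]
eef_rot: [0.844, 0.537, -0.0, -0.0]
contact_force: [0.0, 0.0, -1.2]
opening: 0.547
clock: 8.5
tool_pos: [0.5017, 0.0047, 0.1955]
eef_rot: [0.844, 0.537, -0.0, -0.0]
contact_force: [-0.3, -0.1, -0.3]
opening: 0.517
clock: 8.6
tool_pos: [0.5018, 0.0047, 0.1956]
eef_rot: [0.844, 0.537, -0.0, -0.0]
contact_force: [-0.4, 1.2, -2.0]
opening: 0.519
scene origin 266 137 scale 4.444444444444445
top origin 283 172 scale 4.444444444444445[ WARN:0@3.080] global loadsave.cpp:1063 imwrite_ Unsupported depth image for selected encoder is fallbacked to CV_8U.
```

View pics/l2.png

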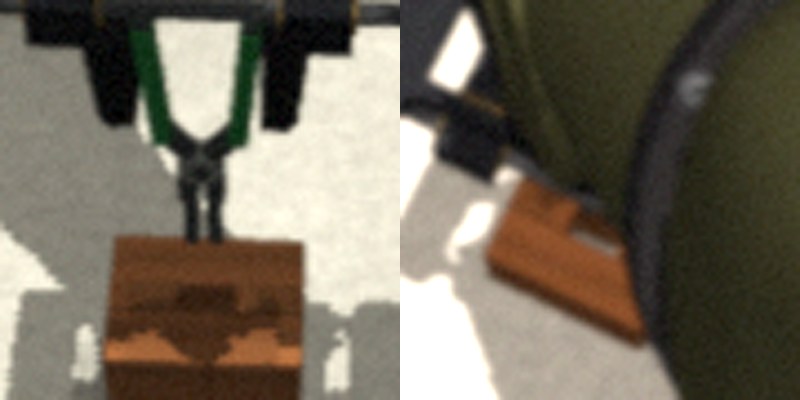

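The pliers hang straight in the fingers, clear of the block, with the pins at about crop (193,240) and (216,240). I'll compare these with the prediction to get the camera bias.

Run:
```python
from h import *
from go import pose
s,_,R=pose(); p=np.array([.5018,.0047,.1956]); o=np.array([266,137])
im=np.load("l2_scene.npy")
for k in(-.005,0,.005):
  for dz,nm in((.084,"pin"),(.0805,"shoulder"),(.031,"pivot")):
    q=proj("scene",p+R[:,0]*k+R[:,2]*dz)[0]; print(nm,k,q.round(2),((q-o+.5)*4.444).round(1))
c=im[160:200,295:330,::-1]; cv2.imwrite("pics/l2b.png",np.clip(cv2.resize(c,None,fx=16,fy=16,interpolation=cv2.INTER_NEAREST)*1.4,0,255).astype(np.uint8)[:600])
```

```text
pin -0.005 [308.2  191.71] [189.8 245.3]
shoulder -0.005 [308.15 190.57] [189.5 240.3]
pivot -0.005 [307.38 173.44] [186.1 164.2]
pin 0 [310.95 191.8 ] [202.  245.8]
shoulder 0 [310.9  190.66] [201.8 240.7]
pivot 0 [310.29 173.54] [199.1 164.6]
pin 0.005 [313.69 191.89] [214.2 246.2]
shoulder 0.005 [313.66 190.75] [214.  241.1]
pivot 0.005 [313.21 173.63] [212. 165.]
```

View pics/l2b.png

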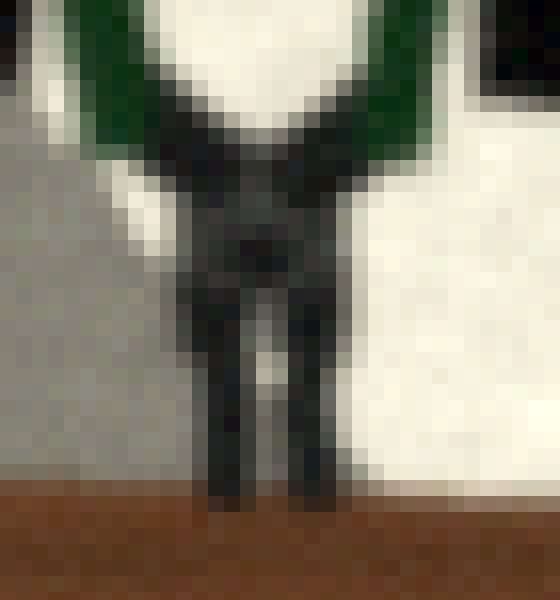

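```bash
python3 -m jog '[[0,0,0,-0.015,0.482],[0,0,0,-0.02,0.482],[0,0,0,-0.02,0.482],[0,0,0,-0.02,0.482],[0,0,0,-0.02,0.482],[0,0,0,-0.02,0.482],[0,0,0,-0.016,0.482],[0,0,0,0,0.482],[0,0,0,0,0.482],[0,0,0,0,0.482]]'; python3 go.py .5033 .267 .1225 1.956
```

```text
clock: 9.7
tool_pos: [0.5019, 0.0047, 0.1957]
eef_rot: [0.559, 0.829, -0.0, 0.0]
contact_force: [0.2, 0.1, -0.4]
opening: 0.517
clock 9.70 pos [0.5019 0.0047 0.1957] head 1.9546 tiltz [ 0.e+00 -1.e-04 -1.e+00] open 0.5174 F [ 0.2  0.1 -0.4]
turn -0.0002 rev | then dx 0.2426 dy 0.0999 dz 0.0732 (len 0.272)
```

```bash
python3 -m jog '[[0.0106,0.0044,0,0,0.482],[0.02,0.0082,0,0,0.482],[0.0233,0.0096,0,0,0.482],[0.0233,0.0096,0,0,0.482],[0.0233,0.0096,0,0,0.482],[0.0233,0.0096,0,0,0.482],[0.0233,0.0096,0,0,0.482],[0.0233,0.0096,0,0,0.482],[0.0233,0.0096,0,0,0.482],[0.0233,0.0096,0,0,0.482],[0.0156,0.0065,0,0,0.482],[0.01,0.004,0,0,0.482],[0,0,0.01,0,0.482],[0,0,0.02,0,0.482],[0,0,0.02,0,0.482],[0,0,0.015,0,0.482],[0,0,0.008,0,0.482],[0,0,0,0,0.482],[0,0,0,0,0.482],[0,0,0,0,0.482]]'; python3 go.py .5033 .267 .1225 1.956;  python3 look.py l3 .5033 .267 .04 30; python3 go.py .5033 .267 .1225 1.956
```

```text
clock: 11.7
tool_pos: [0.5037, 0.2672, 0.1235]
eef_rot: [0.559, 0.829, 0.001, 0.0]
contact_force: [0.3, -0.4, -1.6]
opening: 0.52
clock 11.70 pos [0.5037 0.2672 0.1235] head 1.9559 tiltz [ 1.3e-03  8.0e-04 -1.0e+00] open 0.5200 F [ 0.3 -0.4 -1.6]
turn -0.0000 rev | then dx 0.0000 dy -0.0005 dz 0.0010 (len 0.001)
scene origin 398 144 scale 6.666666666666667
top origin 171 193 scale 6.666666666666667
clock 11.80 pos [0.5036 0.2673 0.1234] head 1.9561 tiltz [ 1.2e-03  8.0e-04 -1.0e+00] open 0.5214 F [ 0.   0.3 -0.5]
turn 0.0000 rev | then dx -0.0001 dy -0.0004 dz 0.0009 (len 0.001)[ WARN:0@3.243] global loadsave.cpp:1063 imwrite_ Unsupported depth image for selected encoder is fallbacked to CV_8U.
```

View pics/l3.png

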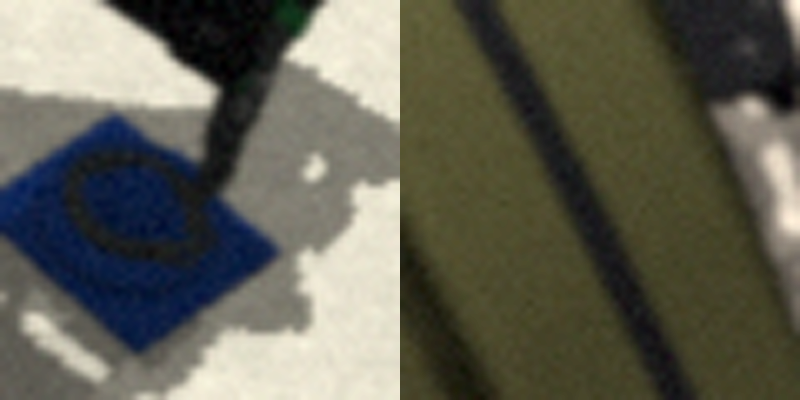

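In the scene view, pins at about crop (205,195), eyelets around (205,215)–(205,250), lower and dark; the top view is blocked by the arm. I'll overlay model predictions.

```bash
cat > ov.py <<'E'
from h import *
import sys
def overlay(tag,pins_tcp,head,ring,out,roi,s=14,bias=(0.5,-.7),gain=3.0,spread=.010):
    im=np.load(f"{tag}_scene.npy"); x0,y0,x1,y1=roi
    c=np.clip(cv2.resize(im[y0:y1,x0:x1,::-1],None,fx=s,fy=s,interpolation=cv2.INTER_CUBIC).astype(float)*gain,0,255).astype(np.uint8)
    X=np.array([np.cos(head),np.sin(head),0]); p=np.array(pins_tcp)
    def dot(P,col,rad=4):
        q=(proj("scene",P)[0]+bias-[x0,y0]+.5)*s-.5; cv2.circle(c,tuple(int(v) for v in q),rad,col,-1)
    def line(Ps,col):
        q=((proj("scene",Ps)+bias-[x0,y0]+.5)*s-.5).astype(np.int32); cv2.polylines(c,[q],True,col,1)
    for k in(-1,1):
        for w in(-.003,.003):
            e=p+X*k*spread/2+np.array([0,0,-.084+.0036])
            Y=np.array([X[1],-X[0],0])
        line([e+X*a*.003+Y*b*.003 for a,b in((-1,-1),(1,-1),(1,1),(-1,1))],(0,255,255))
        dot(p+X*k*spread/2+[0,0,-.084],(0,0,255))
    x,y,a=ring; cc,ss=np.cos(a),np.sin(a)
    for j in(-1,1):
        ex=np.array([x+cc*.024-ss*j*.005,y+ss*.024+cc*j*.005,.018]); t=np.arange(24)*2*np.pi/24
        line(np.c_[ex[0]+.0026*np.cos(t),ex[1]+.0026*np.sin(t),0*t+.018],(0,255,0))
        line(np.c_[ex[0]+.0045*np.cos(t),ex[1]+.0045*np.sin(t),0*t+.018],(255,0,255))
    t=np.arange(60)*2*np.pi/60
    line(np.c_[x+.0171*np.cos(t),y+.0171*np.sin(t),0*t+.018],(0,128,255))
    cv2.imwrite(out,c)
E
python3 - <<'E'
from ov import *
overlay("l3",[.5036,.2672,.1234],1.956,(.4811,.2580,.385),"pics/o3.png",(404,160,440,192))
E
```

```text
(no output)
```

View pics/o3.png

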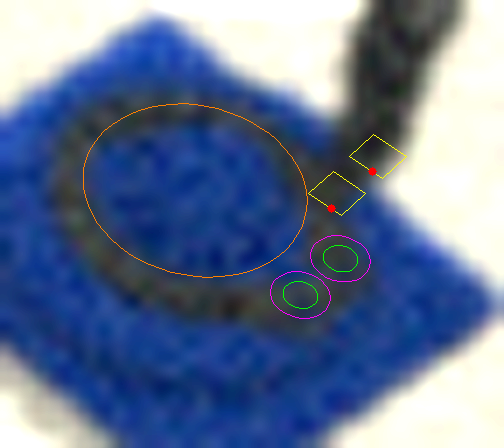

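Run:
```python
import pickle,numpy as np
D=pickle.load(open("det.pkl","rb")); np.save("l0_scene.npy",D["scene"])
from ov import *
overlay("l0",[.5036,.2672,.1734],1.956,(.4811,.2580,.385),"pics/o0.png",(404,160,440,192),s=22,gain=1.6)
import cv2
c=np.load("l3_scene.npy")[160:192,404:440,::-1]
cv2.imwrite("pics/o3n.png",np.clip(cv2.resize(c,None,fx=22,fy=22,interpolation=cv2.INTER_NEAREST)*3.,0,255).astype(np.uint8)[:600])
```

```text
(no output)
```

View pics/o0.png

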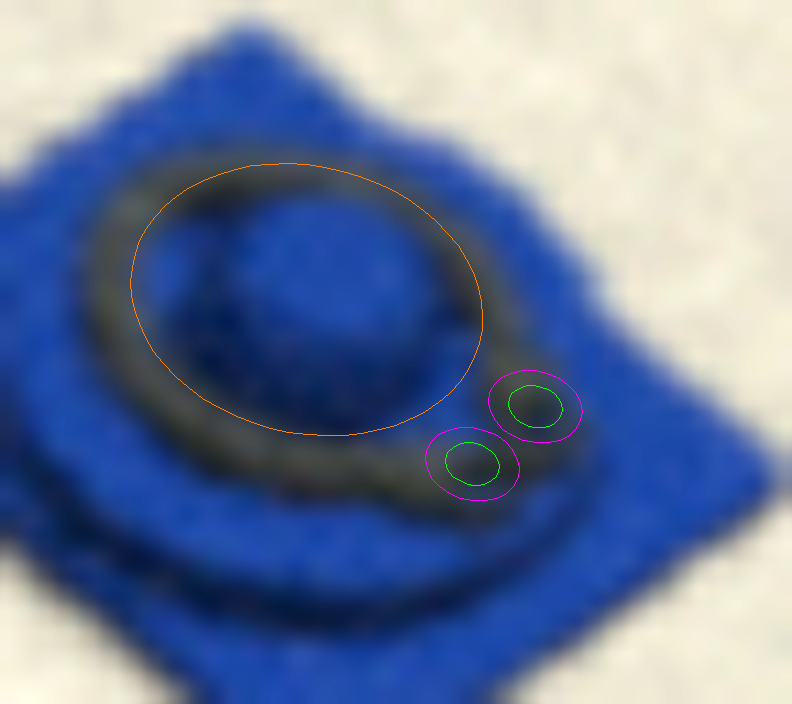

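View pics/o3n.png

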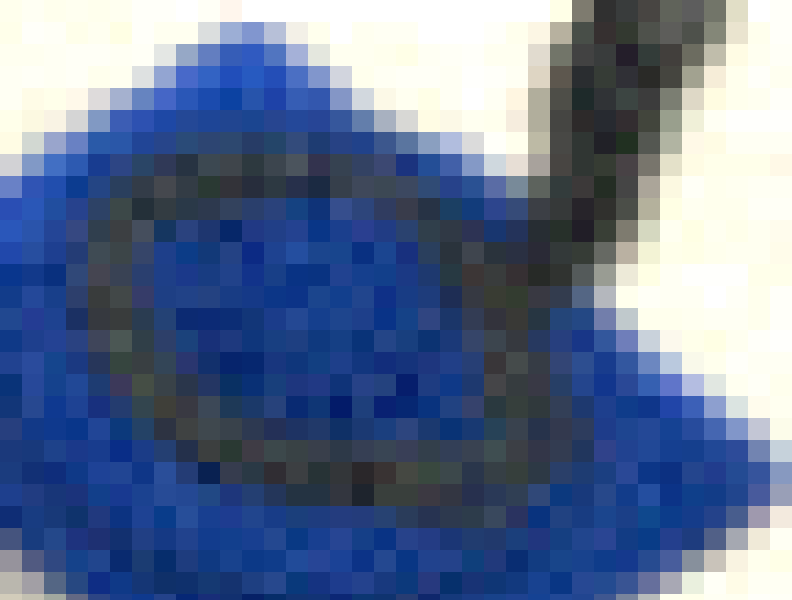

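Run:
```python
from h import *
p=np.array([.5018,.0047,.1956]);h=1.1335
X=np.array([np.cos(h),np.sin(h),0]);Y=np.array([X[1],-X[0],0])
for k in(-.0228-.010,.0228+.010):
  for w in(.0,.007,.009,.011):
    print(k,w,proj("scene",p+X*k+Y*w)[0].round(2))
im=np.load("l2_scene.npy").astype(float).mean(-1)
print(im[155:172,284:298].round(0).astype(int)); print(im[155:172,322:336].round(0).astype(int))
im=np.load("l1_scene.npy").astype(float).mean(-1)
p=np.array([.5023,.0051,.1714]);
for k in(-.044-.009,.044+.009):
  for w in(.0,.007,.009,.011):
    print(k,w,proj("scene",p+X*k+Y*w)[0].round(2))
print(im[165:180,274:288].round(0).astype(int)); print(im[165:180,336:350].round(0).astype(int))
```

```text
-0.0328 0.0 [290.07 161.13]
-0.0328 0.007 [289.7  164.39]
-0.0328 0.009 [289.6  165.33]
-0.0328 0.011 [289.49 166.27]
0.0328 0.0 [329.73 162.4 ]
0.0328 0.007 [329.6  165.67]
0.0328 0.009 [329.56 166.61]
0.0328 0.011 [329.52 167.56]
[[ 89  72  39   7  10   9   7   0   2   4   9   5   2  21]
 [ 92  86  52  19   7   7   1   4   9   5   8   9  11  35]
 [ 90  89  62  24   7   6   4   8   5   6   1   6  17  52]
 [ 92  91  68  35   6   6   8   2   9  10  12   7  22  61]
 [ 90  91  76  40  11   5   3   9   2   5   6   4  36  85]
 [ 94  89  83  51  18   3   9  10   6   6   6   6  40 111]
 [ 90  91  87  59  24   8  10   5   7   7  10  13  45 117]
 [ 91  92  90  69  31   8  10   2   0   0  10  12  59 126]
 [ 91  90  91  84  54  18   4   9   4   2   9  20  69 132]
 [ 90  91  90  91  74  44  21  10  13  15  19  28  85 141]
 [ 91  91  92  93  86  81  58  42  48  58  60  64  89 141]
 [ 92  89  91  92  90  90  84  78  82  87  85  87  96 139]
 [ 92  90  89  94  91  89  92  89  89  88  89  89  92 111]
 [ 93  92  90  93  93  93  92  91  91  93  91  94  95 101]
 [ 92  91  93  93  88  94  93  94  91  88 
[... 2225 characters left out ...]
0  30  10   1   1   3   9   4  16  63 129 162 165]
 [163 111  33   1   5   8   8   9   4  20  88 142 164 164]
 [163 111  32  10   7   5   9   9   8  35 113 157 164 166]
 [164 108  28   4   7   4   8   8  13  44 120 158 163 164]
 [165 110  31   7   8   7   5   8   9  52 122 156 163 164]
 [162 109  30   9   0   8   8  11  19  81 132 155 164 168]
 [165 113  28   1  10  22  20  16  30  91 144 162 167 165]
 [168 119  54  41  36  35  33  36  71 128 159 166 169 167]
 [172 158 144 138 123  96  86 119 147 160 169 170 165 167]
 [169 168 167 164 159 152 148 156 167 169 168 165 164 164]
 [167 168 165 164 166 162 161 164 166 169 165 163 164 164]
 [169 167 166 167 165 163 164 164 167 168 166 166 161 164]]
```

```bash
python3 -m jog '[[0,0,0.005,0,0.482],[0,0,0.005,0,0.482],[0,0,0.005,0,0.482],[0,0,0.003,0,0.482],[0,0,0.001,0,0.482],[0,0,0,0,0.482],[0,0,0,0,0.482],[0,0,0,0,0.482]]'; python3 go.py .5034 .2673 .0985 1.956;  python3 look.py l4 .5033 .267 .02 22; python3 go.py .5034 .2673 .0985 1.956
python3 - <<'E'
from ov import *
overlay("l4",[.5036,.2672,.1044],1.956,(.4812,.2583,.385),"pics/o4.png",(404,160,440,192),s=20,bias=(.6,-.45))
E
```

```text
clock: 12.6
tool_pos: [0.5033, 0.2672, 0.1039]
eef_rot: [0.558, 0.83, 0.0, 0.0]
contact_force: [0.5, 0.0, -1.4]
opening: 0.518
clock 12.60 pos [0.5033 0.2672 0.1039] head 1.9564 tiltz [ 3.e-04  3.e-04 -1.e+00] open 0.5183 F [ 0.5  0.  -1.4]
turn 0.0001 rev | then dx 0.0000 dy 0.0002 dz 0.0054 (len 0.005)
scene origin 404 157 scale 9.090909090909092
top origin 182 202 scale 9.090909090909092
clock 12.70 pos [0.5033 0.2672 0.1039] head 1.9563 tiltz [ 3.e-04  3.e-04 -1.e+00] open 0.5201 F [-0.8 -0.3 -1.5]
turn 0.0000 rev | then dx 0.0001 dy 0.0002 dz 0.0054 (len 0.005)[ WARN:0@3.180] global loadsave.cpp:1063 imwrite_ Unsupported depth image for selected encoder is fallbacked to CV_8U.
```

View pics/o4.png

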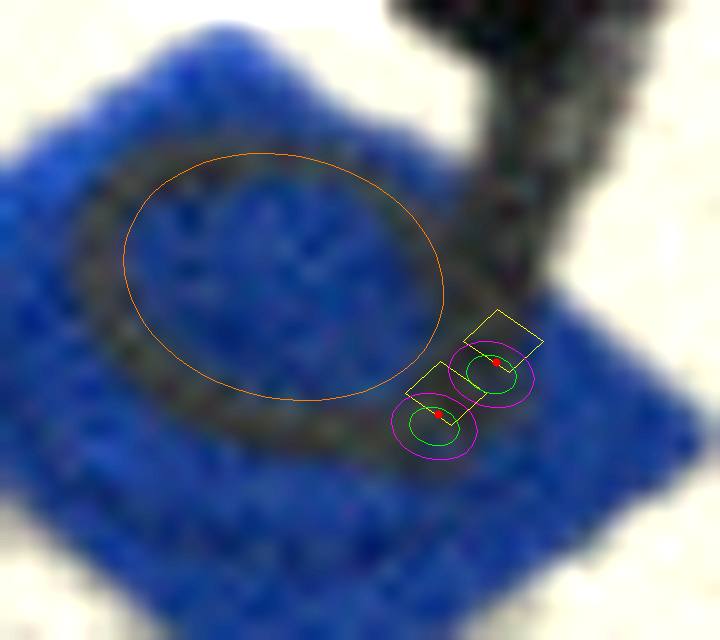

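Run:
```python
import numpy as np,cv2
O=[]
for t in("l0","l4"):
    c=np.load(t+"_scene.npy")[168:190,414:436,::-1]
    O.append(np.clip(cv2.resize(c,None,fx=18,fy=18,interpolation=cv2.INTER_NEAREST)*(1.6 if t=="l0" else 4.),0,255).astype(np.uint8))
cv2.imwrite("pics/o4n.png",np.hstack(O))
```

```text
(no output)
```

View pics/o4n.png

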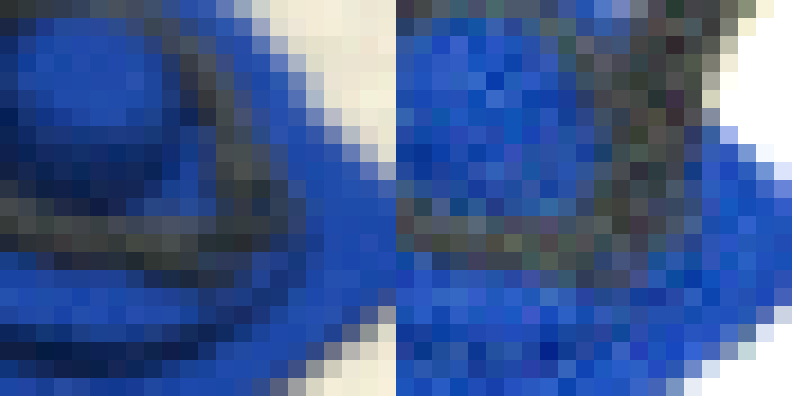

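The pixel view shows the leg's right edge at about (430.7,178), as predicted, and both eyelets just below. I'll lower the pins gently and watch the force.

```bash
python3 -m jog '[[0,0,0.001,0,0.482],[0,0,0.001,0,0.482],[0,0,0,0,0.482],[0,0,0,0,0.482]]'; python3 -m jog '[[0,0,0.001,0,0.482],[0,0,0,0,0.482],[0,0,0,0,0.482]]'
```

```text
clock: 13.1
tool_pos: [0.5032, 0.2671, 0.1017]
eef_rot: [0.559, 0.829, -0.0, -0.0]
contact_force: [0.3, 0.2, -0.4]
opening: 0.521
clock: 13.4
tool_pos: [0.5031, 0.2671, 0.1007]
eef_rot: [0.559, 0.829, -0.0, -0.0]
contact_force: [1.2, -0.3, -1.5]
opening: 0.522
```

```bash
python3 -m jog '[[0,0,0.001,0,0.482],[0,0,0,0,0.482],[0,0,0,0,0.482]]'; python3 -m jog '[[0,0,0.0007,0,0.482],[0,0,0,0,0.482],[0,0,0,0,0.482]]'; python3 look.py l5 .5033 .267 .02 22
```

```text
clock: 13.7
tool_pos: [0.5032, 0.2671, 0.0997]
eef_rot: [0.558, 0.83, 0.0, -0.0]
contact_force: [0.4, -0.2, -1.7]
opening: 0.517
clock: 14.0
tool_pos: [0.5032, 0.2671, 0.099]
eef_rot: [0.559, 0.829, 0.0, -0.0]
contact_force: [-1.2, -1.1, -0.9]
opening: 0.521
scene origin 404 157 scale 9.090909090909092
top origin 182 202 scale 9.090909090909092[ WARN:0@3.080] global loadsave.cpp:1063 imwrite_ Unsupported depth image for selected encoder is fallbacked to CV_8U.
```

View pics/l5.png

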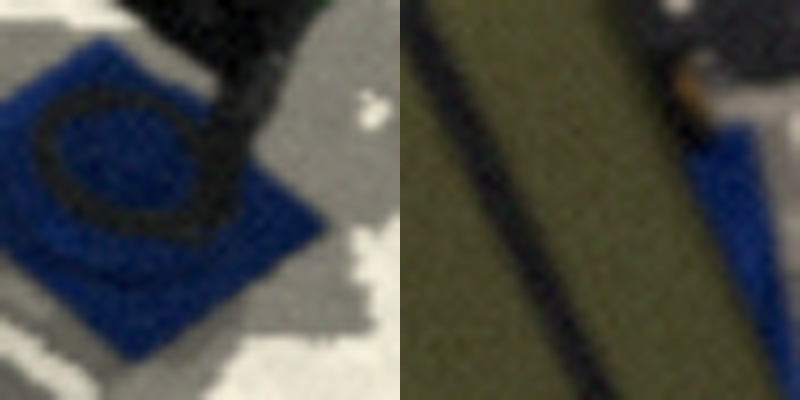

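```bash
python3 -m jog '[[0,0,0.0005,0,0.49],[0,0,0,0,0.51],[0,0,0.0002,0,0.53],[0,0,0,0,0.534],[0,0,0,0,0.534],[0,0,0,0,0.534]]' 40; python3 -m jog '[[0,0,0.0002,0,0.56],[0,0,0.0002,0,0.59],[0,0,0,0,0.616],[0,0,0,0,0.616],[0,0,0,0,0.616]]' 45; python3 look.py l6 .5033 .267 .02 22
```

```text
clock: 14.7
tool_pos: [0.5037, 0.2676, 0.099]
eef_rot: [0.559, 0.829, 0.001, 0.0]
contact_force: [0.8, 0.3, 4.8]
opening: 0.47
clock: 15.2
tool_pos: [0.5037, 0.2688, 0.0994]
eef_rot: [0.558, 0.83, 0.002, 0.0]
contact_force: [-0.8, 1.6, 10.7]
opening: 0.386
scene origin 404 157 scale 9.090909090909092
top origin 182 202 scale 9.090909090909092[ WARN:0@3.062] global loadsave.cpp:1063 imwrite_ Unsupported depth image for selected encoder is fallbacked to CV_8U.
```

View pics/l6.png

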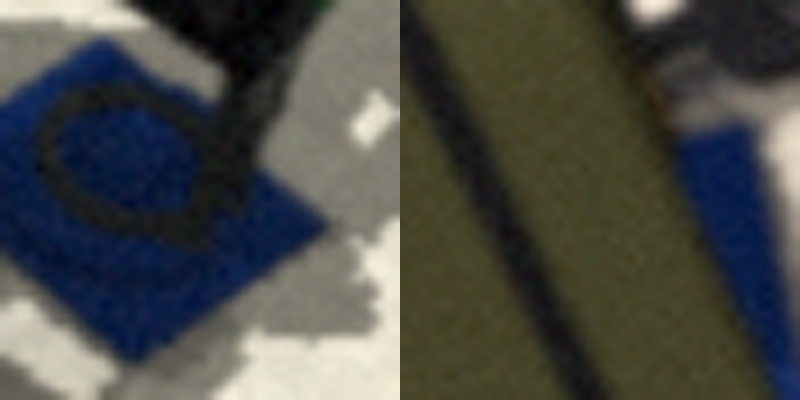

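```bash
python3 -m jog '[[0,0,-0.0008,0,0.616],[0,0,0,0,0.616],[0,0,0,0,0.616]]' 45; python3 -m jog '[[0,0,0,0,0.635],[0,0,0,0,0.655],[0,0,0,0,0.655],[0,0,0,0,0.655]]' 50; python3 look.py l7 .5033 .267 .02 22
```

```text
clock: 15.6
tool_pos: [0.5037, 0.2686, 0.0995]
eef_rot: [0.558, 0.83, 0.002, -0.0]
contact_force: [-0.4, 1.7, 7.0]
opening: 0.382
clock: 16.0
tool_pos: [0.5038, 0.2685, 0.0996]
eef_rot: [0.558, 0.83, 0.002, 0.0]
contact_force: [-0.7, 2.4, 8.1]
opening: 0.351
scene origin 404 157 scale 9.090909090909092
top origin 182 202 scale 9.090909090909092[ WARN:0@3.213] global loadsave.cpp:1063 imwrite_ Unsupported depth image for selected encoder is fallbacked to CV_8U.
```

View pics/l7.png

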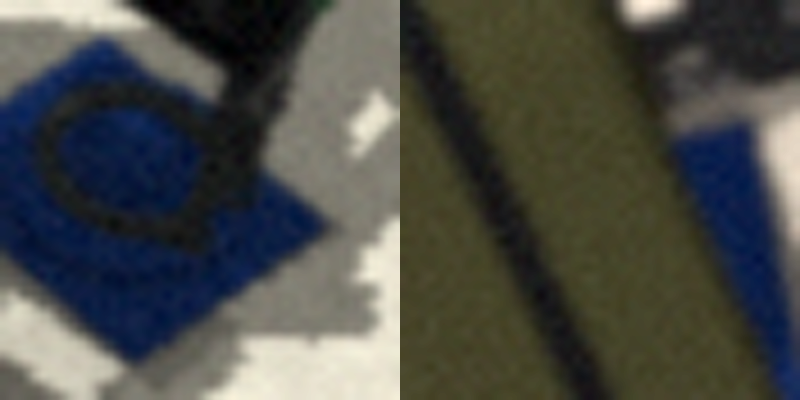

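```bash
python3 -m jog '[[0,0,-0.0005,0,0.655],[0,0,-0.0005,0,0.655],[0,0,0,0,0.655],[0,0,0,0,0.655]]' 50;  python3 -m jog '[[0,0,-0.001,0,0.66],[0,0,0,0,0.66],[0,0,0,0,0.66]]' 50
```

```text
clock: 16.5
tool_pos: [0.5033, 0.2677, 0.0998]
eef_rot: [0.558, 0.83, 0.001, -0.0]
contact_force: [0.9, 3.0, 2.6]
opening: 0.351
clock: 16.8
tool_pos: [0.5027, 0.2657, 0.1001]
eef_rot: [0.559, 0.829, -0.001, -0.0]
contact_force: [0.6, -0.4, -0.6]
opening: 0.344
```

```bash
python3 -m jog '[[0,0,-0.001,0,0.66],[0,0,-0.001,0,0.66],[0,0,-0.002,0,0.66],[0,0,0,0,0.66],[0,0,0,0,0.66]]' 50; python3 look.py l8 .5033 .267 .02 22
```

```text
clock: 17.3
tool_pos: [0.5032, 0.2671, 0.1048]
eef_rot: [0.558, 0.83, 0.0, 0.0]
contact_force: [0.3, -0.4, -0.9]
opening: 0.342
scene origin 404 157 scale 9.090909090909092
top origin 182 202 scale 9.090909090909092[ WARN:0@3.102] global loadsave.cpp:1063 imwrite_ Unsupported depth image for selected encoder is fallbacked to CV_8U.
```

View pics/l8.png

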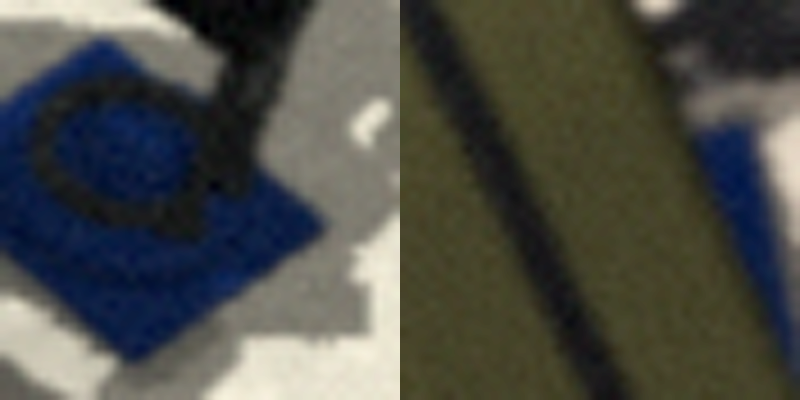

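The ring's near end moved up with the pins, from crop (190,245) to (185,230), and is now open, so it is on the pins. I'll lift it clear of the post.

```bash
python3 -m jog '[[0,0,-0.002,0,0.66],[0,0,-0.004,0,0.66],[0,0,-0.005,0,0.66],[0,0,-0.006,0,0.66],[0,0,-0.006,0,0.66],[0,0,-0.006,0,0.66],[0,0,-0.006,0,0.66],[0,0,-0.006,0,0.66],[0,0,-0.004,0,0.66],[0,0,0,0,0.66],[0,0,0,0,0.66],[0,0,0,0,0.66]]' 50; python3 look.py l9 .49 .267 .06 24
```

```text
clock: 18.6
tool_pos: [0.503, 0.2669, 0.1494]
eef_rot: [0.559, 0.83, -0.0, -0.0]
contact_force: [-0.5, -0.5, -0.9]
opening: 0.348
scene origin 403 139 scale 8.333333333333334
top origin 174 203 scale 8.333333333333334[ WARN:0@3.254] global loadsave.cpp:1063 imwrite_ Unsupported depth image for selected encoder is fallbacked to CV_8U.
```

View pics/l9.png

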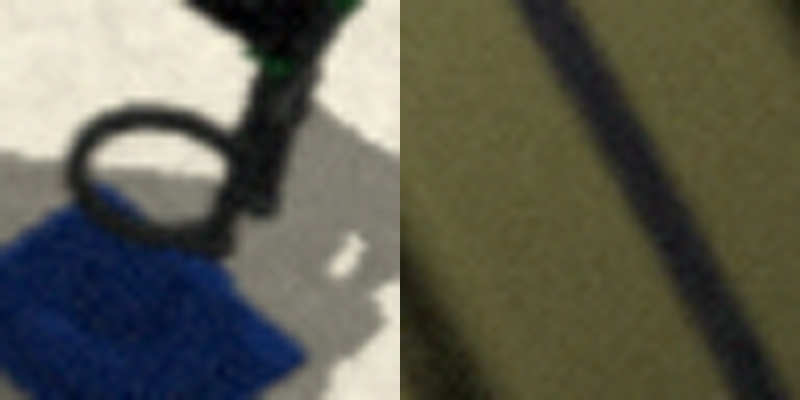

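```bash
python3 -m jog '[[0,0,-0.005,0,0.66],[0,0,-0.01,0.008,0.66],[0,0,-0.01,0.015,0.66],[0,0,-0.01,0.018,0.66],[0,0,-0.01,0.018,0.66],[0,0,-0.01,0.018,0.66],[0,0,-0.01,0.018,0.66],[0,0,-0.01,0.018,0.66],[0,0,-0.008,0.012,0.66],[0,0,-0.003,0.006,0.66],[0,0,0,0,0.66],[0,0,0,0,0.66],[0,0,0,0,0.66]]' 50; python3 go.py .5745 -.2329 .2354 1.133; python3 look.py l10 .50 .265 .15 30
```

```text
clock: 20.0
tool_pos: [0.5029, 0.2669, 0.2353]
eef_rot: [0.844, 0.537, -0.0, -0.0]
contact_force: [-0.5, -0.3, -1.6]
opening: 0.346
clock 20.00 pos [0.5029 0.2669 0.2353] head 1.1338 tiltz [-9.e-04 -2.e-04 -1.e+00] open 0.3462 F [-0.5 -0.3 -1.6]
turn 0.0001 rev | then dx -0.4223 dy 0.2767 dz -0.0001 (len 0.505)
scene origin 409 106 scale 6.666666666666667
top origin 156 184 scale 6.666666666666667[ WARN:0@3.567] global loadsave.cpp:1063 imwrite_ Unsupported depth image for selected encoder is fallbacked to CV_8U.
```

View pics/l10.png

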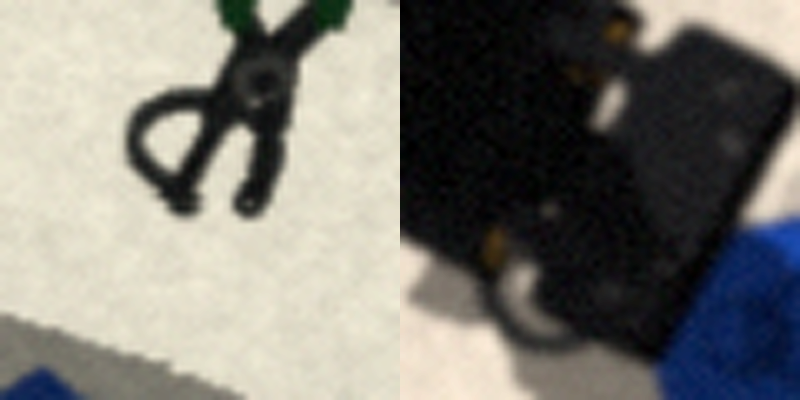

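Run:
```python
from h import *
p=np.array([.5029,.2669,.2353]);h=1.1335
X=np.array([np.cos(h),np.sin(h),0]);Y=np.array([X[1],-X[0],0])
b=np.array([.6,-.45])
im=np.load("l10_scene.npy"); x0,y0=423,112;s=20
c=np.clip(cv2.resize(im[y0:y0+30,x0:x0+34,::-1],None,fx=s,fy=s,interpolation=cv2.INTER_CUBIC).astype(float)*1.3,0,255).astype(np.uint8)
c2=c.copy()
def line(P,col):
    q=((proj("scene",P)+b-[x0,y0]+.5)*s-.5).astype(np.int32); cv2.polylines(c2,[q],False,col,1)
for w in(.0244,.026):
  for k in(-1,1):
    e=p+X*k*w/2+[0,0,-.084+.0014]; q=proj("scene",e)[0]+b; print(w,k,q)
    line([e,e+[-0*k,0,.0036]],(0,0,255))
th=.307
def ringpts(th,zz,rad=.0185):
    mid=p+[0,0,-.084+.0014+zz]; mid=mid
    back=mid-Y*.0438
    P=[]
    for sg in(-1,1):
        t=np.linspace(np.pi-0.0,.45,30)
        # half ring local, rotate about back by th/2
        L=np.c_[.0211+rad*np.cos(t),sg*rad*np.sin(t)]
        a=sg*th/2; 
        R=np.array([[np.cos(a),-np.sin(a)],[np.sin(a),np.cos(a)]]); L=L@R.T
        line([back+Y*l[0]+X*l[1] for l in L],(0,255,0))
ringpts(th,0.0036)
cv2.imwrite("pics/o10.png",np.hstack([c,c2])[:, :]) if False else None
cv2.imwrite("pics/o10.png",cv2.resize(np.hstack([c,c2]),None,fx=.58,fy=.58))
```

```text
0.0244 -1 [434.85875734 134.97242431]
0.0244 1 [448.04909586 135.33468304]
0.026 -1 [434.42696028 134.96050263]
0.026 1 [448.48225266 135.34651633]
```

View pics/o10.png

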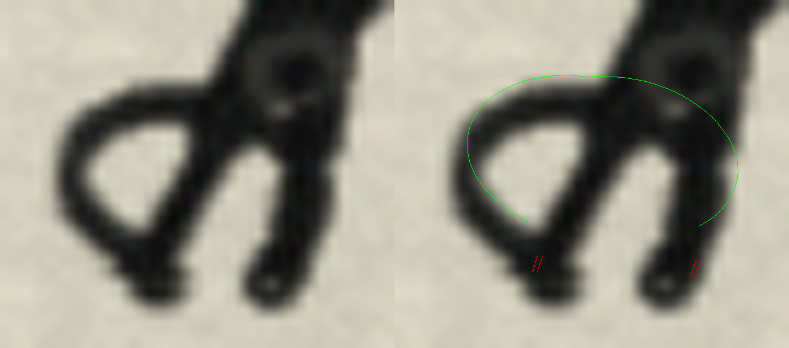

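```bash
cat > inpl.py <<'E'
from h import *
def inplane(px,p,h,yoff,b=(.6,-.45)):
    """coords (x along tool X, z rel. TCP) of image point lying in plane tool-Y=yoff"""
    K,d,R,t=cal("scene"); X=np.array([np.cos(h),np.sin(h),0]);Y=np.array([X[1],-X[0],0])
    u=cv2.undistortPoints((np.array(px,float)-b).reshape(1,1,2),K,d).reshape(2); ray=R.T@np.array([*u,1]); C=-R.T@t
    s=(yoff-(C-p)@Y)/(ray@Y); Q=C+s*ray-p; return np.array([Q@X,Q[2]])*1e3
E
python3 - <<'E'
from inpl import *
np.set_printoptions(precision=2,suppress=True)
p=np.array([.5018,.0047,.1956])
for nm,px,y in(("pivot",(310.9,175.1),.004),("tipL",(308.75,191.2),0.0),("tipR",(314,191.2),0.0)): print("l2",nm,inplane(px,p,1.1335,y))
p=np.array([.5029,.2669,.2353])
for nm,px,y in(("pivot",(448.1,117.7),.004),("eyeL",(436.1,136.1),0.0),("eyeR",(445.95,135.9),0.0)): print("l10",nm,inplane(px,p,1.1338,y))
E
```

```text
l2 pivot [  0.23 -31.48]
l2 tipL [ -5.09 -83.82]
l2 tipR [  4.48 -83.27]
l10 pivot [ -0.26 -34.62]
l10 eyeL [ -9.25 -85.49]
l10 eyeR [  8.73 -84.24]
```

The pliers hang symmetrically, with the pivot at x≈0 and the eyelets at −9.3 and +8.7 mm. The eyelets are only about 18 mm apart, so the ring isn't open enough yet. I'll squeeze in small steps and measure each time.

```bash
cat > tips.py <<'E'
import sys
from inpl import *
from go import pose
np.set_printoptions(precision=2,suppress=True)
tag=sys.argv[1]; x0,y0,w,h=[int(a) for a in sys.argv[2:6]]
im=r.snapshot("scene"); np.save(tag+"_scene.npy",im); s,p,R=pose(); print(s["clock"],p.round(4),s["opening"].round(4),s["contact_force"].round(1))
sc=int(min(780/w,590/h))
g=float(sys.argv[6]) if len(sys.argv)>6 else 1.3
cv2.imwrite(f"pics/{tag}.png",np.clip(cv2.resize(im[y0:y0+h,x0:x0+w,::-1],None,fx=sc,fy=sc,interpolation=cv2.INTER_CUBIC).astype(float)*g,0,255).astype(np.uint8)); print("scale",sc)
E
python3 -m jog '[[0,0,0,0,0.67],[0,0,0,0,0.68],[0,0,0,0,0.68],[0,0,0,0,0.68]]' 55; python3 tips.py t1 423 112 34 28
```

```text
clock: 20.5
tool_pos: [0.5031, 0.2671, 0.2357]
eef_rot: [0.844, 0.537, -0.0, -0.0]
contact_force: [-1.0, -0.2, -1.2]
opening: 0.322Traceback (most recent call last):
  File "tips.py", line 6, in <module>
    im=r.snapshot("scene"); np.save(tag+"_scene.npy",im); s,p,R=pose(); print(s["clock"],p.round(4),s["opening"].round(4),s["contact_force"].round(1))
                                                                                                    ^^^^^^^^^^^^^^^^^^
AttributeError: 'float' object has no attribute 'round'
```

```bash
sed -i 's/s\["opening"\].round(4)/round(s["opening"],4)/' tips.py; python3 tips.py t1 423 112 34 28
```

```text
20.6 [0.5  0.27 0.24] 0.3242 [-0.8  0.3 -2.2]
scale 21
```

View pics/t1.png

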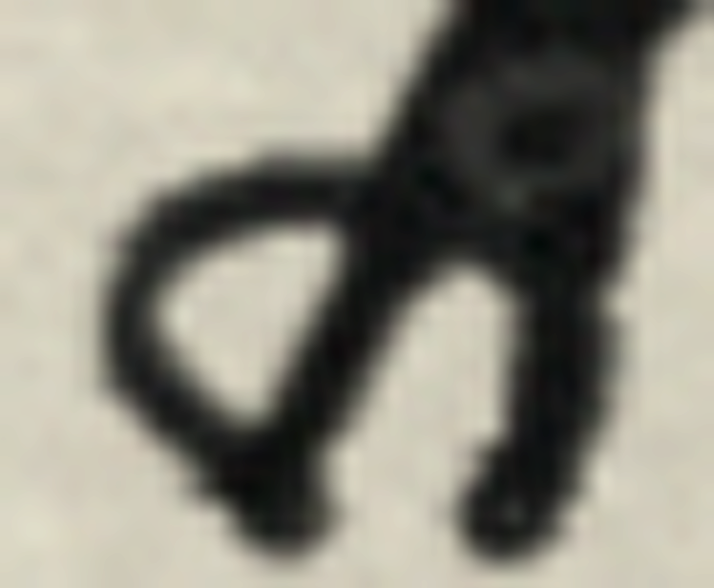

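```bash
python3 -m jog '[[0,0,0,0,0.69],[0,0,0,0,0.70],[0,0,0,0,0.70],[0,0,0,0,0.70]]' 55; python3 tips.py t2 423 112 34 28
```

```text
clock: 21.0
tool_pos: [0.5031, 0.2671, 0.2357]
eef_rot: [0.844, 0.537, 0.0, -0.0]
contact_force: [0.1, -0.0, -1.8]
opening: 0.302
21.05 [0.5  0.27 0.24] 0.3069 [ 0.2  0.2 -0.6]
scale 21
```

View pics/t2.png

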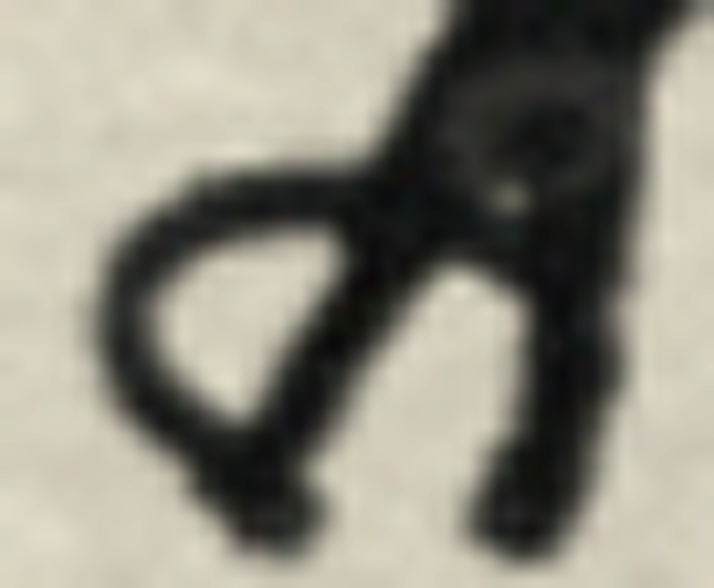

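```bash
cat > gap.py <<'E'
from inpl import *
import sys
def gap(tag,p,h,u0,rows,thr=.5):
    im=np.load(tag+"_scene.npy").astype(float).mean(-1); out=[]
    for v in rows:
        row=im[v]; bg=np.median(row[u0-2:u0+3]); 
        t=thr*bg
        a=u0
        while row[a]>t: a-=1
        xl=a+(t-row[a])/(row[a+1]-row[a])
        b=u0
        while row[b]>t: b+=1
        xr=b-(t-row[b])/(row[b-1]-row[b])
        L=inplane((xl,v),p,h,.0);R=inplane((xr,v),p,h,0.)
        out.append((v,round(xl,2),round(xr,2),*(L.round(1)),*(R.round(1)),round(R[0]-L[0],2)))
    return out
E
python3 - <<'E'
from gap import *
p=np.array([.5030,.2670,.2355])
for t in("l10","t1","t2"):
    for o in gap(t,p,1.1338,441,range(126,138,1)): print(t,*o)
E
```

```text
Traceback (most recent call last):
  File "gap.py", line 12, in gap
    while row[b]>t: b+=1
          ~~~^^^
IndexError: index 640 is out of bounds for axis 0 with size 640
```

Run:
```python
from gap import *
p=np.array([.5030,.2670,.2355])
for t in("l10","t1","t2"):
    for o in gap(t,p,1.1338,441,range(126,136,1)): print(t,*[float(x) for x in o])
```

```text
Traceback (most recent call last):
  File "gap.py", line 12, in gap
    while row[b]>t: b+=1
          ~~~^^^
IndexError: index 640 is out of bounds for axis 0 with size 640
```

```bash
sed -i 's/while row\[a\]>t:/while row[a]>t and a>u0-30:/; s/while row\[b\]>t:/while row[b]>t and b<u0+30:/' gap.py
python3 - <<'E'
from gap import *
p=np.array([.5030,.2670,.2355])
for t in("l10","t1","t2"):
    for o in gap(t,p,1.1338,442,range(127,138,1)): print(t,*[float(x) for x in o])
E
```

```text
l10 127.0 441.07 446.92 -5.8 -61.8 4.7 -61.4 10.48
l10 128.0 440.75 446.5 -5.8 -64.3 4.5 -64.0 10.31
l10 129.0 440.23 446.34 -6.1 -66.9 4.9 -66.5 11.01
l10 130.0 439.74 446.01 -6.4 -69.5 4.9 -69.1 11.33
l10 131.0 439.21 445.8 -6.8 -72.1 5.2 -71.6 11.93
l10 132.0 438.8 445.72 -6.9 -74.7 5.6 -74.2 12.57
l10 133.0 438.23 444.89 -7.4 -77.3 4.8 -76.9 12.13
l10 134.0 437.86 444.45 -7.4 -80.0 4.6 -79.5 12.03
l10 135.0 438.34 443.83 -5.9 -82.6 4.1 -82.2 10.05
l10 136.0 438.17 443.65 -5.7 -85.2 4.4 -84.8 10.08
l10 137.0 438.12 443.87 -5.1 -87.9 5.5 -87.5 10.59
t1 127.0 441.04 447.3 -5.9 -61.8 5.3 -61.4 11.22
t1 128.0 440.73 447.06 -5.8 -64.3 5.5 -63.9 11.37
t1 129.0 440.22 446.77 -6.2 -66.9 5.6 -66.5 11.79
t1 130.0 439.78 446.73 -6.3 -69.5 6.2 -69.0 12.55
t1 131.0 439.27 446.65 -6.7 -72.1 6.7 -71.6 13.37
t1 132.0 438.71 446.6 -7.1 -74.7 7.2 -74.2 14.32
t1 133.0 437.97 445.62 -7.8 -77.4 6.1 -76.8 13.95
t1 134.0 437.77 445.39 -7.6 -80.0 6.3 -79.4 13.91
t1 135.0 437.91 444.69 -6.7 -82.6 5.7 -82.1 12.42
t1 136.0 438.13 444.48 -5.7 -85.2 5.9 -84.8 11.66
t1 137.0 437.68 444.65 -5.9 -87.9 6.9 -87.4 12.86
t2 127.0 441.03 447.77 -5.9 -61.8 6.2 -61.3 12.07
t2 128.0 440.5 447.45 -6.2 -64.4 6.2 -63.9 12.49
t2 129.0 439.72 447.45 -7.0 -66.9 6.9 -66.4 13.92
t2 130.0 439.21 447.38 -7.4 -69.5 7.4 -69.0 14.75
t2 131.0 438.74 447.16 -7.6 -72.1 7.6 -71.5 15.25
t2 132.0 438.22 446.98 -8.0 -74.7 7.9 -74.1 15.92
t2 133.0 437.54 446.18 -8.6 -77.4 7.1 -76.8 15.74
t2 134.0 437.06 445.78 -8.9 -80.0 7.0 -79.4 15.94
t2 135.0 437.37 445.4 -7.7 -82.6 7.0 -82.1 14.72
t2 136.0 437.66 445.05 -6.6 -85.3 7.0 -84.7 13.57
t2 137.0 437.21 445.23 -6.8 -87.9 8.0 -87.4 14.78
```

Eyelets now measure about 22–24 mm apart, which is within 21.5–26. I'll carry the ring over to the pump.

```bash
python3 -m jog '[[-0.01,0.007,0,0,0.705],[-0.018,0.0128,0,0,0.705],[-0.0235,0.01665,0,0,0.705],[-0.0235,0.01665,0,0,0.705],[-0.0235,0.01665,0,0,0.705],[-0.0235,0.01665,0,0,0.705],[-0.0235,0.01665,0,0,0.705],[-0.0235,0.01665,0,0,0.705],[-0.0235,0.01665,0,0,0.705],[-0.0235,0.01665,0,0,0.705],[-0.0235,0.01665,0,0,0.705],[-0.0235,0.01665,0,0,0.705],[-0.0235,0.01665,0,0,0.705],[-0.0235,0.01665,0,0,0.705],[-0.0235,0.01665,0,0,0.705],[-0.0235,0.01665,0,0,0.705],[-0.0235,0.01665,0,0,0.705],[-0.0235,0.01665,0,0,0.705],[-0.0126,0.009,0,0,0.705],[-0.006,0.0044,0,0,0.705]]' 55; python3 -m jog '[[0,0,0,0,0.705],[0,0,0,0,0.705],[0,0,0,0,0.705]]';python3 go.py .5952 -.2426 .2355 1.133; python3 look.py l11 .5845 -.238 .14 35
```

```text
clock: 23.05
tool_pos: [0.5947, -0.2451, 0.2354]
eef_rot: [0.845, 0.536, -0.001, 0.0]
contact_force: [-0.1, 1.1, -0.8]
opening: 0.298
clock: 23.35
tool_pos: [0.5957, -0.2406, 0.2358]
eef_rot: [0.843, 0.538, 0.0, -0.001]
contact_force: [-0.9, -0.8, -1.7]
opening: 0.3
clock 23.35 pos [ 0.5957 -0.2406  0.2358] head 1.1359 tiltz [-0.      0.0013 -1.    ] open 0.3002 F [-0.9 -0.8 -1.7]
turn 0.0005 rev | then dx -0.0020 dy 0.0004 dz 0.0003 (len 0.002)
scene origin 148 236 scale 5.714285714285714
top origin 422 142 scale 5.714285714285714[ WARN:0@4.792] global loadsave.cpp:1063 imwrite_ Unsupported depth image for selected encoder is fallbacked to CV_8U.
```

View pics/l11.png

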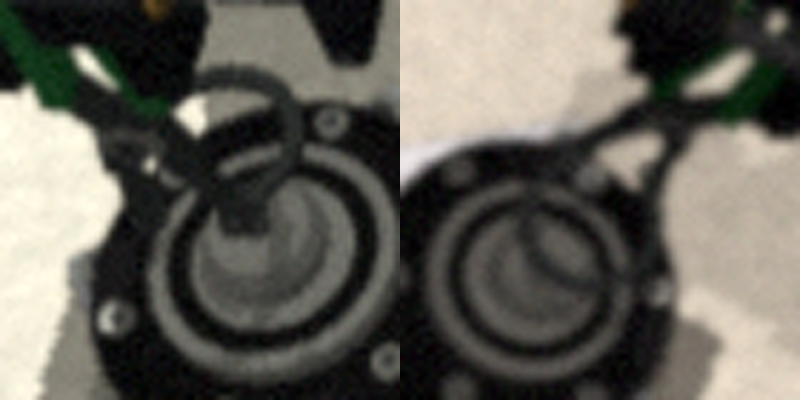

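```bash
cat > ovp.py <<'E'
from h import *
B={"scene":(.6,-.45),"top":(0,0)}
def ovp(tag,p,h,th,out,zr=-.083,dmid=.0,pump=(.5745,-.2329),W=(60,60),s=8,ring_only=False,sides=("scene","top"),gain={"scene":2.2,"top":3.}):
    X=np.array([np.cos(h),np.sin(h),0]);Y=np.array([X[1],-X[0],0]); p=np.array(p,float); O=[]
    for n in sides:
        im=np.load(f"{tag}_{n}.npy"); ctr=proj(n,p+[0,0,zr]-Y*.02)[0]; x0,y0=[int(ctr[i]-W[i]/2) for i in(0,1)]
        c=np.clip(cv2.resize(im[y0:y0+W[1],x0:x0+W[0],::-1],None,fx=s,fy=s,interpolation=cv2.INTER_CUBIC).astype(float)*gain[n],0,255).astype(np.uint8)
        raw=c.copy()
        def line(P,col,closed=False):
            q=((proj(n,np.array(P))+B[n]-[x0,y0]+.5)*s-.5).astype(np.int32); cv2.polylines(c,[q],closed,col,1)
        mid=p+[0,0,zr]+Y*dmid; xm=.0451*np.cos(th/2)-.005*np.sin(th/2); back=mid-Y*xm
        for sg in(-1,1):
            a=sg*th/2; R=np.array([[np.cos(a),-np.sin(a)],[np.sin(a),np.cos(a)]])
            for rad in(.0171,.0205):
                t=np.linspace(np.pi,.4,40); L=np.c_[.0211+rad*np.cos(t),sg*rad*np.sin(t)]@R.T
                line([back+Y*l[0]+X*l[1] for l in L],(0,255,0))
            e=R@np.array([.0451,sg*.005]); ec=back+Y*e[0]+X*e[1]; t=np.linspace(0,6.3,20)
            line([ec+Y*.0026*np.cos(k)+X*.0026*np.sin(k) for k in t],(0,0,255))
            # leg
            line([ec+X*sg*.0011,p+[0,0,-.0345]],(0,255,255))
        cc=back+Y*.0211; 
        line([[pump[0]+.0145*np.cos(k),pump[1]+.0145*np.sin(k),.096] for k in np.linspace(0,6.3,40)],(255,0,255))
        line([[pump[0]+.036*np.cos(k),pump[1]+.036*np.sin(k),.078] for k in np.linspace(0,6.3,40)],(255,128,0))
        O.append(raw);O.append(c); print(n,"ring centre",cc.round(4))
    cv2.imwrite(out,np.vstack([np.hstack(O[:2]),np.hstack(O[2:])])[:,:] if len(O)>2 else np.hstack(O))
E
python3 - <<'E'
from ovp import *
ovp("l11",[.5957,-.2406,.2358],1.135,.3,"pics/o11s.png",sides=("scene",),W=(48,60),s=8)
ovp("l11",[.5957,-.2406,.2358],1.135,.3,"pics/o11t.png",sides=("top",),W=(48,60),s=8)
E
```

```text
scene ring centre [ 0.5751 -0.231   0.1528]
top ring centre [ 0.5751 -0.231   0.1528]
```

View pics/o11s.png

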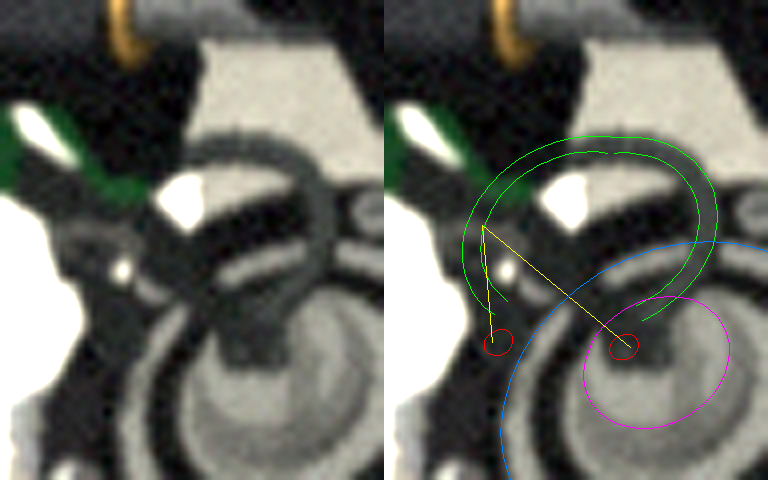

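View pics/o11t.png

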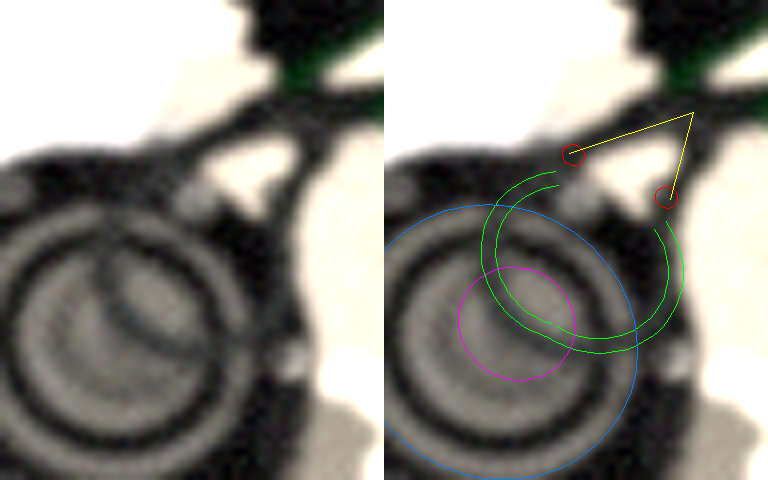

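Both views match the ring model: the lower arc at about (130,310) in the top crop and the back at about (240,145) in the scene crop. I'll centre it and lower it to just above the shaft end.

```bash
python3 -m jog '[[-0.001,0.0002,0.003,-0.0003,0.705],[-0.001,0.0002,0.008,0,0.705],[0,0,0.01,0,0.705],[0,0,0.01,0,0.705],[0,0,0.008,0,0.705],[0,0,0.005,0,0.705],[0,0,0.002,0,0.705],[0,0,0,0,0.705],[0,0,0,0,0.705],[0,0,0,0,0.705]]';python3 go.py .5952 -.2426 .1865 1.133; python3 look.py l12 .5845 -.238 .1 35;python3 go.py .5952 -.2426 .1865 1.133
python3 - <<'E'
from ovp import *
import cv2
from go import pose
s,p,R=pose(); p=[.5952,-.2424,p[2]]
ovp("l12",p,1.134,.3,"pics/o12s.png",sides=("scene",),W=(48,50),s=8)
ovp("l12",p,1.134,.3,"pics/o12t.png",sides=("top",),W=(48,50),s=8)
E
```

```text
clock: 24.45
tool_pos: [0.5953, -0.2447, 0.1901]
eef_rot: [0.843, 0.538, 0.0, 0.0]
contact_force: [-0.1, 0.5, -0.7]
opening: 0.297
clock 24.45 pos [ 0.5953 -0.2447  0.1901] head 1.1352 tiltz [ 9.e-04 -2.e-04 -1.e+00] open 0.2973 F [-0.1  0.5 -0.7]
turn 0.0003 rev | then dx 0.0019 dy -0.0010 dz 0.0036 (len 0.004)
scene origin 155 247 scale 5.714285714285714
top origin 415 148 scale 5.714285714285714
clock 24.55 pos [ 0.5952 -0.2447  0.1901] head 1.1352 tiltz [ 7.e-04 -1.e-04 -1.e+00] open 0.3024 F [ 0.6  0.4 -0.8]
turn 0.0003 rev | then dx 0.0019 dy -0.0009 dz 0.0036 (len 0.004)
scene ring centre [ 0.5746 -0.2328  0.1071]
top ring centre [ 0.5746 -0.2328  0.1071][ WARN:0@3.323] global loadsave.cpp:1063 imwrite_ Unsupported depth image for selected encoder is fallbacked to CV_8U.
```

View pics/o12s.png

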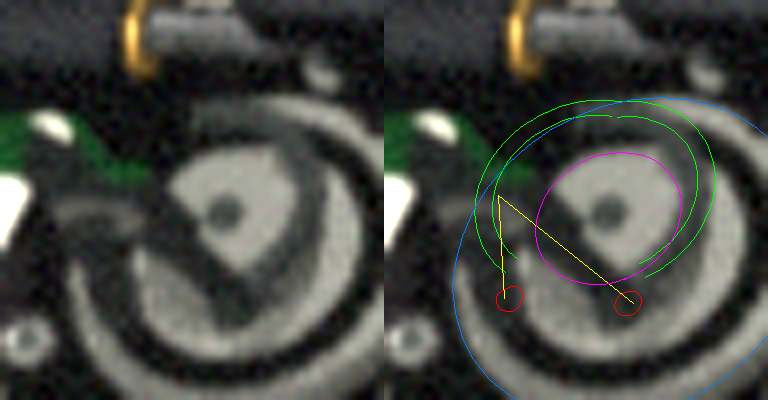

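View pics/o12t.png

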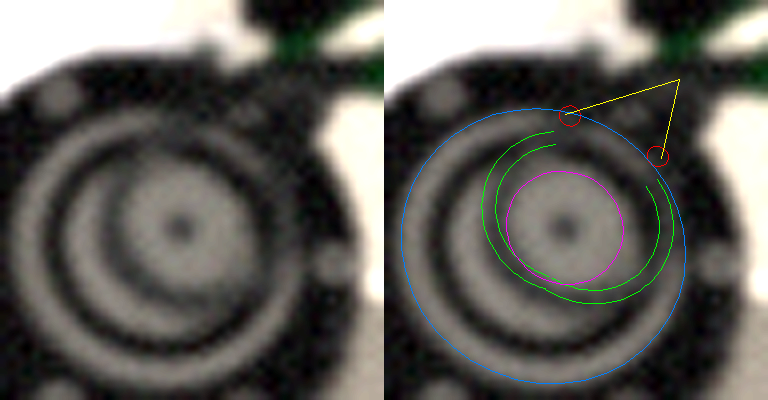

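```bash
python3 -m jog '[[0.001,-0.0005,0,0,0.705],[0.0009,-0.0004,0.001,0,0.705],[0,0,0.0005,0,0.705],[0,0,0,0,0.705],[0,0,0,0,0.705],[0,0,0,0,0.705],[0,0,0,0,0.705]]';python3 go.py .5952 -.2426 .1865 1.133; python3 look.py l13 .5845 -.238 .1 35;python3 go.py .5952 -.2426 .1865 1.133
python3 - <<'E'
from ovp import *
import cv2
from go import pose
s,p,R=pose(); h=np.arctan2(R[1,0],R[0,0])
ovp("l13",p,h,.3,"pics/o13s.png",sides=("scene",),W=(48,50),s=8)
ovp("l13",p,h,.3,"pics/o13t.png",sides=("top",),W=(48,50),s=8)
E
```

```text
clock: 25.25
tool_pos: [0.595, -0.2426, 0.1882]
eef_rot: [0.843, 0.538, 0.0, 0.0]
contact_force: [0.3, -0.8, -2.0]
opening: 0.301
clock 25.25 pos [ 0.595  -0.2426  0.1882] head 1.1351 tiltz [ 1.e-04  0.e+00 -1.e+00] open 0.3009 F [ 0.3 -0.8 -2. ]
turn 0.0003 rev | then dx 0.0001 dy 0.0002 dz 0.0017 (len 0.002)
scene origin 155 247 scale 5.714285714285714
top origin 415 148 scale 5.714285714285714
clock 25.35 pos [ 0.595  -0.2426  0.1882] head 1.1351 tiltz [ 0.e+00  1.e-04 -1.e+00] open 0.3005 F [ 0.1 -1.6 -1.3]
turn 0.0003 rev | then dx 0.0001 dy 0.0002 dz 0.0017 (len 0.002)
scene ring centre [ 0.5744 -0.233   0.1052]
top ring centre [ 0.5744 -0.233   0.1052][ WARN:0@3.308] global loadsave.cpp:1063 imwrite_ Unsupported depth image for selected encoder is fallbacked to CV_8U.
```

View pics/o13s.png

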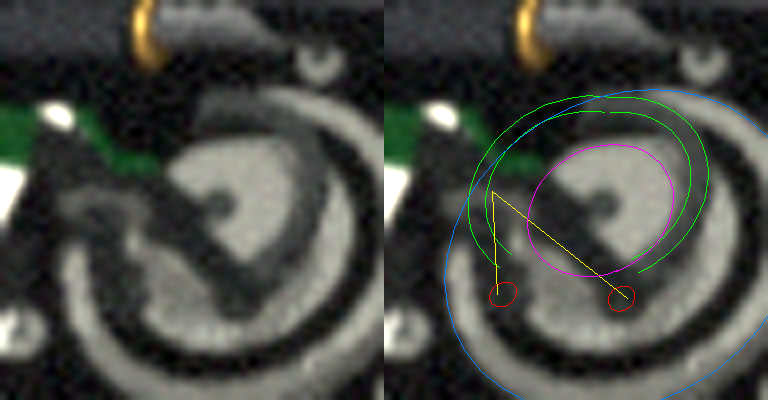

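View pics/o13t.png

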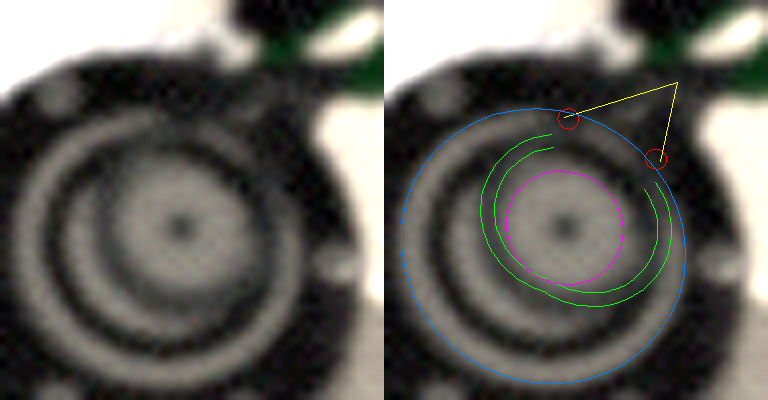

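Run:
```python
import numpy as np,cv2
for n,(x0,y0,w,h),g in(("scene",(168,255,46,40),2.4),("top",(426,172,44,38),3.4)):
    c=np.load(f"l13_{n}.npy")[y0:y0+h,x0:x0+w,::-1]
    c=np.clip(cv2.resize(c,None,fx=16,fy=16,interpolation=cv2.INTER_CUBIC).astype(float)*g,0,255).astype(np.uint8)
    for k in range(0,w,5): cv2.putText(c,str(x0+k),(k*16,10),0,.35,(0,255,255),1); cv2.line(c,(k*16+8,12),(k*16+8,18),(0,255,255),1)
    for k in range(0,h,5): cv2.putText(c,str(y0+k),(0,k*16+12),0,.35,(0,255,255),1)
    cv2.imwrite(f"pics/z13_{n}.png",c)
```

```text
(no output)
```

View pics/z13_scene.png

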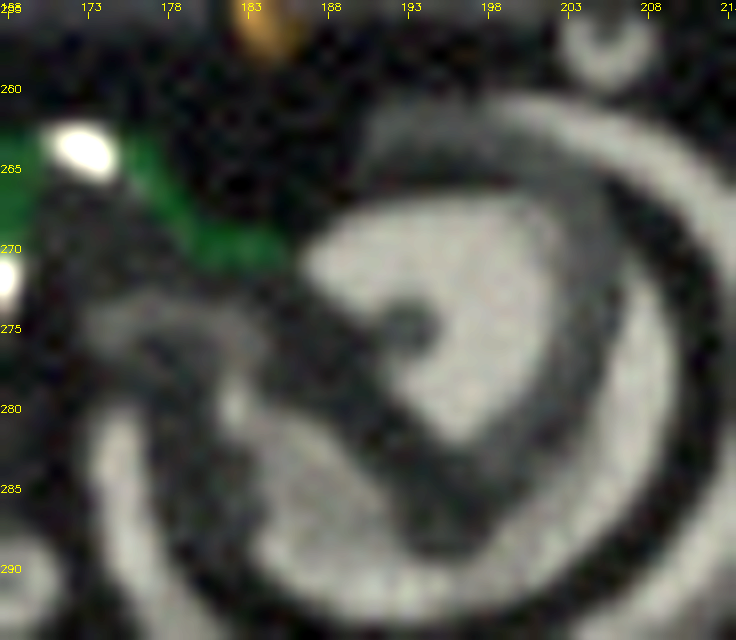

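View pics/z13_top.png

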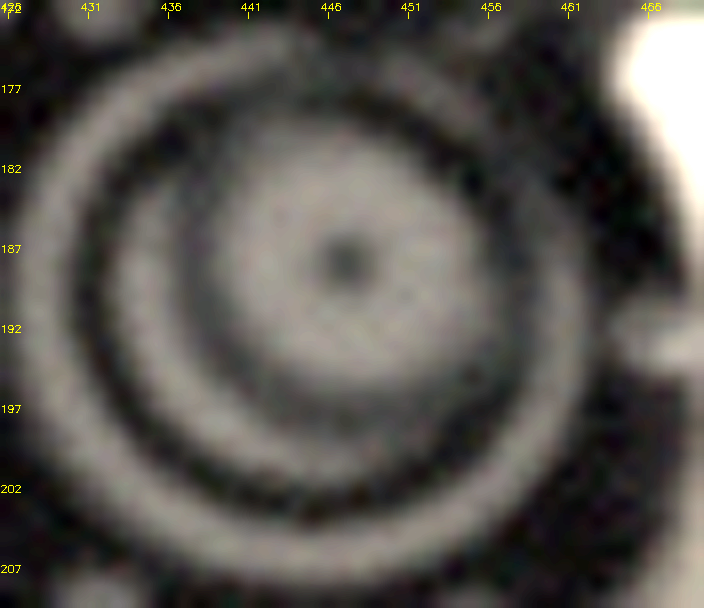

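Allowing for the ring's wall thickness, the outer edge in the scene view (row ≈261, column ≈206) agrees with the concentric model to under 1 px. In the top view the shaft end shows fully inside the ring. I'll lower slowly and watch the force.

```bash
python3 -m jog '[[0,0,0.001,0,0.705],[0,0,0.001,0,0.705],[0,0,0.001,0,0.705],[0,0,0.001,0,0.705],[0,0,0.001,0,0.705],[0,0,0,0,0.705],[0,0,0,0,0.705]]';python3 -m jog '[[0,0,0.001,0,0.705],[0,0,0.001,0,0.705],[0,0,0.001,0,0.705],[0,0,0,0,0.705],[0,0,0,0,0.705]]'
```

```text
clock: 26.05
tool_pos: [0.595, -0.2425, 0.1831]
eef_rot: [0.843, 0.538, 0.0, -0.0]
contact_force: [0.7, -0.3, -1.8]
opening: 0.298
clock: 26.55
tool_pos: [0.595, -0.2425, 0.1802]
eef_rot: [0.843, 0.538, 0.0, -0.0]
contact_force: [-0.6, 0.1, -1.8]
opening: 0.297
```

```bash
python3 -m jog '[[0,0,0.001,0,0.705],[0,0,0.001,0,0.705],[0,0,0,0,0.705],[0,0,0,0,0.705]]';python3 -m jog '[[0,0,0.001,0,0.705],[0,0,0.001,0,0.705],[0,0,0,0,0.705],[0,0,0,0,0.705]]'; python3 look.py l14 .5845 -.238 .1 30
```

```text
clock: 26.95
tool_pos: [0.5949, -0.2426, 0.1781]
eef_rot: [0.843, 0.538, -0.0, -0.0]
contact_force: [-0.4, 0.1, -1.2]
opening: 0.301
clock: 27.35
tool_pos: [0.595, -0.2425, 0.1761]
eef_rot: [0.843, 0.538, 0.0, -0.0]
contact_force: [-0.1, -0.6, -1.9]
opening: 0.3
scene origin 160 252 scale 6.666666666666667
top origin 420 153 scale 6.666666666666667[ WARN:0@3.060] global loadsave.cpp:1063 imwrite_ Unsupported depth image for selected encoder is fallbacked to CV_8U.
```

View pics/l14.png

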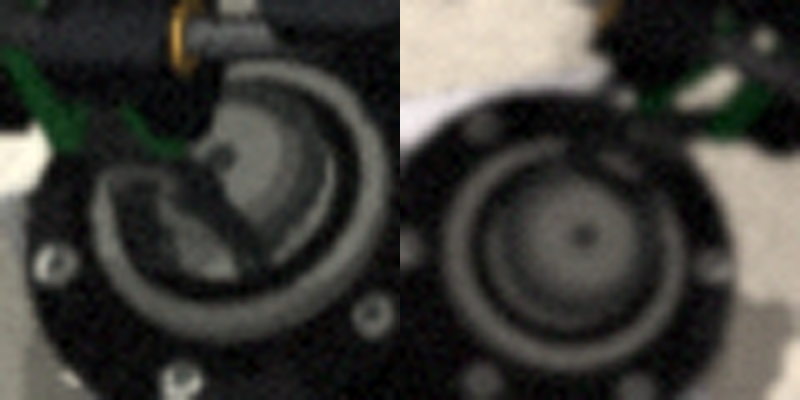

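The ring now surrounds the shaft concentrically (top crop about (585,235)), with no contact force. I'll continue down.

```bash
python3 -m jog '[[0,0,0.001,0,0.705],[0,0,0.001,0,0.705],[0,0,0,0,0.705],[0,0,0,0,0.705]]';python3 -m jog '[[0,0,0.001,0,0.705],[0,0,0.001,0,0.705],[0,0,0,0,0.705],[0,0,0,0,0.705]]';python3 -m jog '[[0,0,0.001,0,0.705],[0,0,0.001,0,0.705],[0,0,0,0,0.705],[0,0,0,0,0.705]]'
```

```text
clock: 27.85
tool_pos: [0.595, -0.2425, 0.1741]
eef_rot: [0.843, 0.538, -0.0, -0.0]
contact_force: [-0.5, 0.4, -2.0]
opening: 0.3
clock: 28.25
tool_pos: [0.595, -0.2425, 0.1721]
eef_rot: [0.843, 0.538, -0.0, -0.0]
contact_force: [0.2, 1.2, -2.2]
opening: 0.298
clock: 28.65
tool_pos: [0.595, -0.2425, 0.1701]
eef_rot: [0.843, 0.538, -0.0, -0.0]
contact_force: [0.0, 1.1, -1.4]
opening: 0.3
```

```bash
python3 -m jog '[[0,0,0.001,0,0.705],[0,0,0.001,0,0.705],[0,0,0,0,0.705],[0,0,0,0,0.705]]';python3 -m jog '[[0,0,0.001,0,0.705],[0,0,0,0,0.705],[0,0,0,0,0.705]]';python3 -m jog '[[0,0,0.001,0,0.705],[0,0,0,0,0.705],[0,0,0,0,0.705]]';  python3 look.py l15 .5845 -.238 .1 30
```

```text
clock: 29.05
tool_pos: [0.595, -0.2425, 0.1681]
eef_rot: [0.843, 0.538, -0.0, -0.0]
contact_force: [0.2, -0.2, -1.8]
opening: 0.298
clock: 29.35
tool_pos: [0.595, -0.2425, 0.1672]
eef_rot: [0.843, 0.538, 0.0, -0.0]
contact_force: [0.4, 0.4, -1.5]
opening: 0.298
clock: 29.65
tool_pos: [0.595, -0.2425, 0.1662]
eef_rot: [0.843, 0.538, 0.0, -0.0]
contact_force: [0.2, -0.1, -0.2]
opening: 0.298
scene origin 160 252 scale 6.666666666666667
top origin 420 153 scale 6.666666666666667[ WARN:0@3.427] global loadsave.cpp:1063 imwrite_ Unsupported depth image for selected encoder is fallbacked to CV_8U.
```

View pics/l15.png

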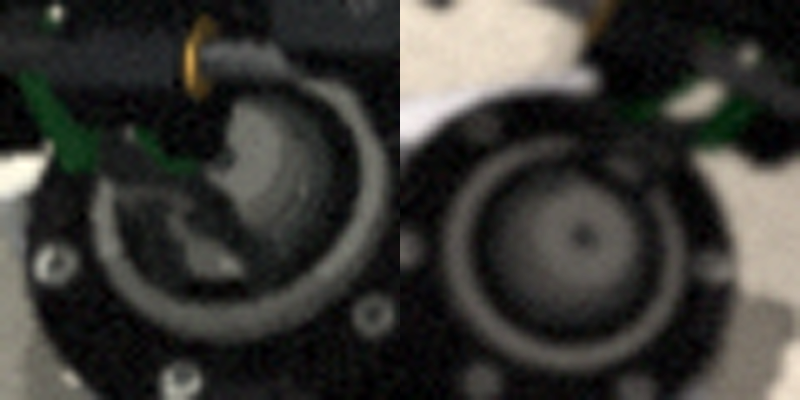

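```bash
python3 -m jog '[[0,0,0.0005,0,0.705],[0,0,0,0,0.705],[0,0,0,0,0.705]]';python3 -m jog '[[0,0,0.0005,0,0.705],[0,0,0,0,0.705],[0,0,0,0,0.705]]'; python3 -m jog '[[0,0,0.0005,0,0.705],[0,0,0,0,0.705],[0,0,0,0,0.705]]'
```

```text
clock: 30.05
tool_pos: [0.595, -0.2425, 0.1657]
eef_rot: [0.843, 0.538, 0.0, -0.0]
contact_force: [1.5, -0.1, -1.2]
opening: 0.3
clock: 30.35
tool_pos: [0.595, -0.2425, 0.1651]
eef_rot: [0.843, 0.538, 0.0, -0.0]
contact_force: [0.8, 1.4, -1.5]
opening: 0.302
clock: 30.65
tool_pos: [0.595, -0.2425, 0.1646]
eef_rot: [0.843, 0.538, -0.0, -0.0]
contact_force: [-0.1, -0.2, -0.4]
opening: 0.298
```

```bash
python3 -m jog '[[0,0,0.0005,0,0.705],[0,0,0,0,0.705],[0,0,0,0,0.705]]';python3 -m jog '[[0,0,0.0005,0,0.705],[0,0,0,0,0.705],[0,0,0,0,0.705]]'; python3 -m jog '[[0,0,0.0005,0,0.705],[0,0,0,0,0.705],[0,0,0,0,0.705]]'
```

```text
clock: 30.95
tool_pos: [0.5951, -0.2425, 0.1642]
eef_rot: [0.843, 0.538, 0.0, 0.0]
contact_force: [0.8, 0.7, -0.9]
opening: 0.3
clock: 31.25
tool_pos: [0.5953, -0.2426, 0.1641]
eef_rot: [0.843, 0.538, 0.0, 0.0]
contact_force: [0.3, -0.2, 2.1]
opening: 0.297
clock: 31.55
tool_pos: [0.5956, -0.2427, 0.164]
eef_rot: [0.843, 0.538, 0.001, 0.001]
contact_force: [-0.4, -0.0, 6.2]
opening: 0.303
```

Contact with the bearing came at TCP z ≈ 0.164, as expected for the ring lying on the bearing. I'll ease the pressure slightly, then let the ring close gradually.

```bash
python3 -m jog '[[0,0,-0.0004,0,0.70],[0,0,0,0,0.69],[0,0,0,0,0.68],[0,0,0,0,0.67],[0,0,0,0,0.66],[0,0,0,0,0.65],[0,0,0,0,0.64],[0,0,0,0,0.63],[0,0,0,0,0.62],[0,0,0,0,0.61],[0,0,0,0,0.60],[0,0,0,0,0.60]]'; python3 -m jog '[[0,0,0,0,0.59],[0,0,0,0,0.58],[0,0,0,0,0.57],[0,0,0,0,0.56],[0,0,0,0,0.55],[0,0,0,0,0.54],[0,0,0,0,0.53],[0,0,0,0,0.52],[0,0,0,0,0.51],[0,0,0,0,0.50],[0,0,0,0,0.50],[0,0,0,0,0.50]]'; python3 look.py l16 .5845 -.238 .1 30
```

```text
clock: 32.75
tool_pos: [0.5949, -0.2423, 0.1634]
eef_rot: [0.843, 0.538, -0.0, -0.0]
contact_force: [-0.3, -0.6, 3.5]
opening: 0.403
clock: 33.95
tool_pos: [0.595, -0.2425, 0.1635]
eef_rot: [0.843, 0.538, 0.0, -0.0]
contact_force: [0.7, 0.2, -1.3]
opening: 0.502
scene origin 160 252 scale 6.666666666666667
top origin 420 153 scale 6.666666666666667[ WARN:0@3.242] global loadsave.cpp:1063 imwrite_ Unsupported depth image for selected encoder is fallbacked to CV_8U.
```

View pics/l16.png

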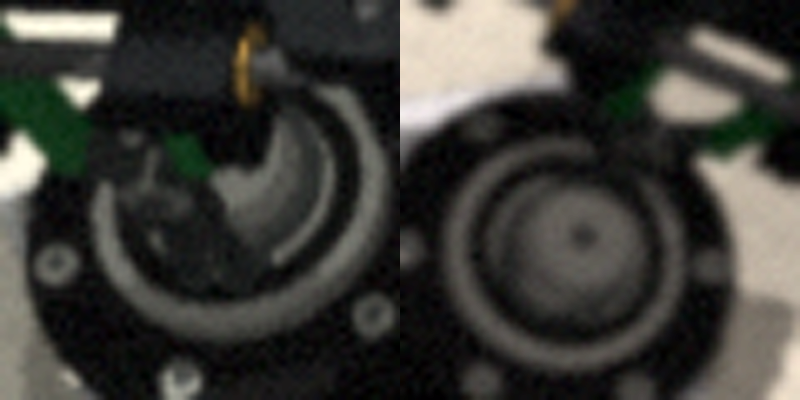

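```bash
python3 -m jog '[[0,0,0,0,0.49],[0,0,0,0,0.484],[0,0,0,0,0.484],[0,0,0,0,0.484]]';  python3 -m jog '[[0,0,-0.001,0,0.484],[0,0,-0.001,0,0.484],[0,0,0,0,0.484],[0,0,0,0,0.484]]';python3 -m jog '[[0,0,-0.001,0,0.484],[0,0,-0.001,0,0.484],[0,0,0,0,0.484],[0,0,0,0,0.484]]'; python3 look.py l17 .5845 -.238 .1 30
```

```text
clock: 34.45
tool_pos: [0.595, -0.2425, 0.1636]
eef_rot: [0.843, 0.538, 0.0, -0.0]
contact_force: [0.6, -0.4, -1.3]
opening: 0.518
clock: 34.85
tool_pos: [0.595, -0.2425, 0.1657]
eef_rot: [0.843, 0.538, 0.0, 0.0]
contact_force: [-0.1, 0.4, -1.0]
opening: 0.518
clock: 35.25
tool_pos: [0.595, -0.2425, 0.1676]
eef_rot: [0.843, 0.538, 0.0, 0.0]
contact_force: [0.6, -0.4, -1.6]
opening: 0.517
scene origin 160 252 scale 6.666666666666667
top origin 420 153 scale 6.666666666666667[ WARN:0@3.125] global loadsave.cpp:1063 imwrite_ Unsupported depth image for selected encoder is fallbacked to CV_8U.
```

View pics/l17.png

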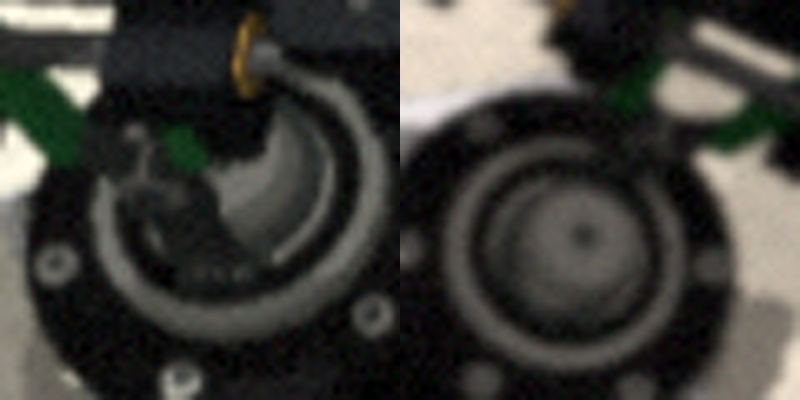

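```bash
python3 -m jog '[[0,0,-0.001,0,0.484],[0,0,-0.002,0,0.484],[0,0,-0.004,0,0.484],[0,0,-0.008,0,0.484],[0,0,-0.01,0,0.484],[0,0,-0.01,0,0.484],[0,0,-0.01,0,0.484],[0,0,-0.01,0,0.484],[0,0,-0.008,0,0.484],[0,0,-0.004,0,0.484],[0,0,0,0,0.484],[0,0,0,0,0.484]]'; python3 look.py l18 .5845 -.238 .1 30
```

```text
clock: 36.55
tool_pos: [0.5947, -0.2425, 0.2343]
eef_rot: [0.843, 0.538, -0.0, -0.0]
contact_force: [-0.0, 0.3, -0.6]
opening: 0.516
scene origin 160 252 scale 6.666666666666667
top origin 420 153 scale 6.666666666666667[ WARN:0@2.958] global loadsave.cpp:1063 imwrite_ Unsupported depth image for selected encoder is fallbacked to CV_8U.
```

View pics/l18.png

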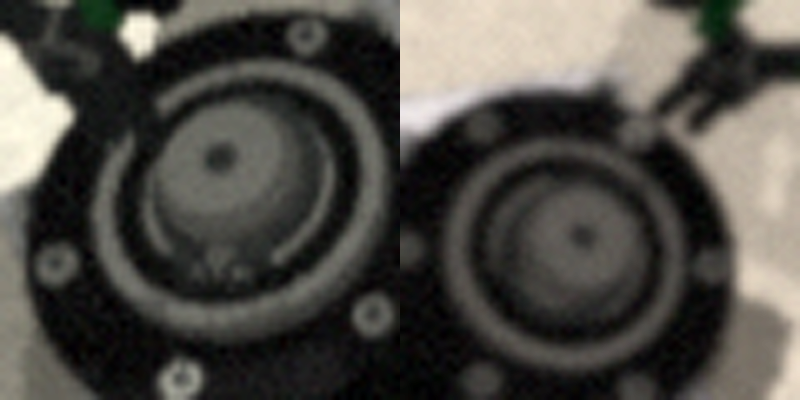

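The ring stayed on the bearing, closed, with its eyelets side by side at scene crop (215,265), and the pliers came off freely. I'll return to the block.

```bash
python3 -m jog '[[0.0055,-0.0057,0,0,0.484],[0.0111,-0.0113,0,0,0.484],[0.0166,-0.017,0,0,0.484],[0.0166,-0.017,0,0,0.484],[0.0166,-0.017,0,0,0.484],[0.0166,-0.017,0,0,0.484],[0.0166,-0.017,0,0,0.484],[0.0166,-0.017,0,0,0.484],[0.0166,-0.017,0,0,0.484],[0.0166,-0.017,0,0,0.484],[0.0166,-0.017,0,0,0.484],[0.0111,-0.0113,0,0,0.484],[0.0076,-0.0075,0,0,0.484],[0,0,0,0,0.484],[0,0,0,0,0.484],[0,0,0,0,0.484],[0,0,0,0,0.484]]'; python3 go.py .5018 .0047 .1956 1.1335; python3 -m jog '[[0,0,0,0,0.484],[0,0,0,0,0.484]]'; python3 go.py .5018 .0047 .1956 1.1335; python3 look.py l19 .5019 .0048 .14 45; python3 go.py .5018 .0047 .1956 1.1335
```

```text
clock: 38.35
tool_pos: [0.502, 0.0036, 0.2345]
eef_rot: [0.844, 0.537, -0.0, 0.0]
contact_force: [-0.6, 0.2, -1.2]
opening: 0.515
clock 38.35 pos [0.502  0.0036 0.2345] head 1.1334 tiltz [ 0.e+00 -4.e-04 -1.e+00] open 0.5151 F [-0.6  0.2 -1.2]
turn -0.0000 rev | then dx 0.0009 dy -0.0007 dz 0.0389 (len 0.039)
clock: 38.55
tool_pos: [0.5019, 0.0042, 0.2346]
eef_rot: [0.843, 0.537, 0.0, 0.0]
contact_force: [0.4, 0.8, -1.5]
opening: 0.516
clock 38.55 pos [0.5019 0.0042 0.2346] head 1.1345 tiltz [ 0. -0. -1.] open 0.5163 F [ 0.4  0.8 -1.5]
turn 0.0002 rev | then dx 0.0004 dy -0.0003 dz 0.0390 (len 0.039)
scene origin 266 137 scale 4.444444444444445
top origin 283 172 scale 4.444444444444445
clock 38.65 pos [0.5018 0.0044 0.2346] head 1.1349 tiltz [ 0.  0. -1.] open 0.5166 F [ 0.8 -0.5 -1.2]
turn 0.0002 rev | then dx 0.0003 dy -0.0001 dz 0.0390 (len 0.039)[ WARN:0@3.039] global loadsave.cpp:1063 imwrite_ Unsupported depth image for selected encoder is fallbacked to CV_8U.
```

View pics/l19.png

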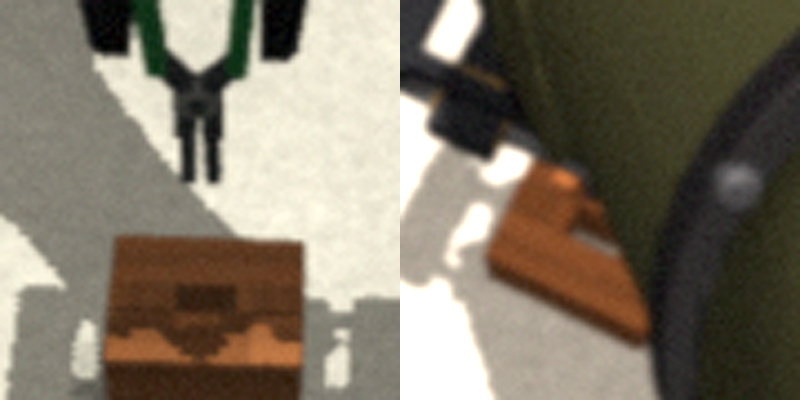

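```bash
python3 -m jog '[[0.0003,0,0.005,0,0.484],[0,0,0.01,0,0.484],[0,0,0.01,0,0.484],[0,0,0.009,0,0.484],[0,0,0.005,0,0.484],[0,0,0,0,0.484],[0,0,0,0,0.484],[0,0,0,0,0.484]]'; python3 tips.py l20 295 160 35 40 1.4;python3 go.py .5018 .0047 .1956 1.1335
python3 - <<'E'
import numpy as np,cv2
a=np.load("l2_scene.npy")[155:200,290:335,::-1];b=np.load("l20_scene.npy")[155:200,290:335,::-1]
f=lambda c:np.clip(cv2.resize(c,None,fx=8,fy=8,interpolation=cv2.INTER_CUBIC).astype(float)*1.4,0,255).astype(np.uint8)
cv2.imwrite("pics/cmp.png",np.hstack([f(a),f(b)]))
A=a.astype(float).mean(-1)[5:32,10:36];Bf=b.astype(float).mean(-1)
best=min(((np.abs(cv2.warpAffine(Bf,np.float32([[1,0,-dx],[0,1,-dy]]),(45,45))[5:32,10:36]-A).mean(),dx,dy) for dx in np.arange(-3,3.1,.1) for dy in np.arange(-3,3.1,.1)))
print("shift px of l20 rel l2:",best)
E
```

```text
clock: 39.45
tool_pos: [0.5022, 0.0049, 0.1959]
eef_rot: [0.843, 0.538, 0.0, 0.0]
contact_force: [0.0, 0.4, -2.0]
opening: 0.515
39.5 [0.5 0.  0.2] 0.5162 [-0.6 -0.4 -0.3]
scale 14
clock 39.50 pos [0.5022 0.0049 0.196 ] head 1.1351 tiltz [ 9.e-04  2.e-04 -1.e+00] open 0.5162 F [-0.6 -0.4 -0.3]
turn 0.0003 rev | then dx -0.0003 dy -0.0003 dz 0.0004 (len 0.001)
shift px of l20 rel l2: (np.float64(3.6754232698243112), np.float64(0.20000000000000284), np.float64(-0.1999999999999975))
```

View pics/cmp.png

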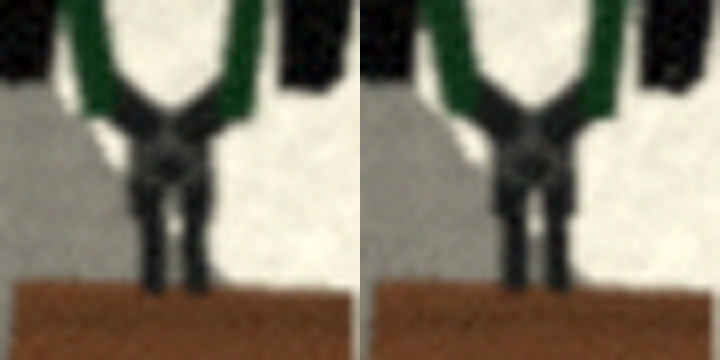

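The pliers sit in the hand just as when first lifted (shift 0.2 px). I'll relax them to rest and lower them into the slot.

```bash
python3 -m jog '[[-0.0003,-0.0003,0,0.0002,0.50],[0,0,0,0,0.53],[0,0,0,0,0.53],[0,0,0,0,0.53],[0,0,0,0,0.53]]' 10; python3 go.py .5018 .0047 .0907 1.1335; python3 -m jog '[[0,0,0.005,0,0.53],[0,0,0.01,0,0.53],[0,0,0.01,0,0.53],[0,0,0.008,0,0.53],[0,0,0.004,0,0.53],[0,0,0.003,0,0.53],[0,0,0.003,0,0.53],[0,0,0,0,0.53],[0,0,0,0,0.53]]' 10; python3 go.py .5018 .0047 .0907 1.1335
```

```text
clock: 40.0
tool_pos: [0.5015, 0.0047, 0.1956]
eef_rot: [0.844, 0.537, 0.0, -0.0]
contact_force: [-0.0, -0.0, -1.6]
opening: 0.549
clock 40.00 pos [0.5015 0.0047 0.1956] head 1.1339 tiltz [ 0.e+00  1.e-04 -1.e+00] open 0.5485 F [-0.  -0.  -1.6]
turn 0.0001 rev | then dx 0.0001 dy 0.0003 dz 0.1049 (len 0.105)
clock: 40.9
tool_pos: [0.5016, 0.0047, 0.1528]
eef_rot: [0.844, 0.537, 0.0, 0.0]
contact_force: [0.2, 0.0, -1.1]
opening: 0.551
clock 40.90 pos [0.5016 0.0047 0.1528] head 1.1339 tiltz [ 4.e-04  1.e-04 -1.e+00] open 0.5508 F [ 0.2  0.  -1.1]
turn 0.0001 rev | then dx 0.0000 dy 0.0002 dz 0.0621 (len 0.062)
```

Pins are at about 69 mm, just inside the slot mouth, with no force. I'll go on down.

```bash
python3 -m jog '[[0,0,0.004,0,0.53],[0,0,0.004,0,0.53],[0,0,0.004,0,0.53],[0,0,0.004,0,0.53],[0,0,0.004,0,0.53],[0,0,0,0,0.53],[0,0,0,0,0.53]]' 10;python3 -m jog '[[0,0,0.005,0,0.53],[0,0,0.005,0,0.53],[0,0,0.005,0,0.53],[0,0,0.005,0,0.53],[0,0,0.005,0,0.53],[0,0,0.005,0,0.53],[0,0,0,0,0.53],[0,0,0,0,0.53]]' 10; python3 -m jog '[[0,0,0.004,0,0.53],[0,0,0.003,0,0.53],[0,0,0.002,0,0.53],[0,0,0,0,0.53],[0,0,0,0,0.53]]' 10; python3 go.py .5018 .0047 .0907 1.1335
```

```text
clock: 41.6
tool_pos: [0.5014, 0.0047, 0.1325]
eef_rot: [0.844, 0.537, -0.0, -0.0]
contact_force: [0.6, 0.5, -1.3]
opening: 0.548
clock: 42.4
tool_pos: [0.5014, 0.0048, 0.1025]
eef_rot: [0.844, 0.537, -0.0, -0.0]
contact_force: [-0.4, -0.1, -2.0]
opening: 0.549
clock: 42.9
tool_pos: [0.5015, 0.0047, 0.0936]
eef_rot: [0.844, 0.537, -0.0, -0.0]
contact_force: [0.1, -0.2, -1.2]
opening: 0.548
clock 42.90 pos [0.5015 0.0047 0.0936] head 1.1340 tiltz [-1.e-04  1.e-04 -1.e+00] open 0.5479 F [ 0.1 -0.2 -1.2]
turn 0.0001 rev | then dx 0.0001 dy 0.0003 dz 0.0029 (len 0.003)
```

```bash
python3 -m jog '[[0,0,0.001,0,0.53],[0,0,0.001,0,0.53],[0,0,0,0,0.53],[0,0,0,0,0.53]]' 10; python3 -m jog '[[0,0,0.0005,0,0.53],[0,0,0,0,0.53],[0,0,0,0,0.53]]' 10;python3 -m jog '[[0,0,0.0005,0,0.53],[0,0,0,0,0.53],[0,0,0,0,0.53]]' 10
```

```text
clock: 43.3
tool_pos: [0.5015, 0.0047, 0.0916]
eef_rot: [0.844, 0.537, -0.0, -0.0]
contact_force: [-0.3, 0.7, -1.0]
opening: 0.544
clock: 43.6
tool_pos: [0.5015, 0.0047, 0.0911]
eef_rot: [0.844, 0.537, 0.0, -0.0]
contact_force: [-0.7, 0.2, -1.4]
opening: 0.549
clock: 43.9
tool_pos: [0.5016, 0.0048, 0.0907]
eef_rot: [0.844, 0.537, 0.0, 0.0]
contact_force: [-0.3, 0.4, -0.5]
opening: 0.547
```

```bash
python3 -m jog '[[0,0,0.0005,0,0.53],[0,0,0,0,0.53],[0,0,0,0,0.53]]' 10; python3 -m jog '[[0,0,0.0005,0,0.53],[0,0,0,0,0.53],[0,0,0,0,0.53]]' 10; python3 -m jog '[[0,0,0,0,0.53]]' 10
```

```text
clock: 44.2
tool_pos: [0.5018, 0.0048, 0.0903]
eef_rot: [0.844, 0.537, 0.0, 0.0]
contact_force: [0.2, 0.5, 2.3]
opening: 0.548
clock: 44.5
tool_pos: [0.502, 0.0047, 0.0901]
eef_rot: [0.844, 0.537, 0.001, 0.0]
contact_force: [0.7, -0.3, 5.9]
opening: 0.546
clock: 44.6
tool_pos: [0.5019, 0.0047, 0.09]
eef_rot: [0.844, 0.537, 0.0, 0.0]
contact_force: [-0.0, -1.2, 5.7]
opening: 0.548
```

The pliers are seated on the shoulders, with about 6 N up. I'll ease off, release and retreat.

```bash
python3 -m jog '[[0,0,-0.0005,0,0.50],[0,0,0,0,0.45],[0,0,0,0,0.43],[0,0,0,0,0.40],[0,0,0,0,0.3],[0,0,0,0,0.15],[0,0,0,0,0],[0,0,0,0,0],[0,0,0,0,0],[0,0,0,0,0],[0,0,0,0,0]]' 10; python3 tips.py l21 280 150 60 60 1.4; python3 -m jog '[[0,0,-0.003,0,0],[0,0,-0.008,0,0],[0,0,-0.015,0,0],[0,0,-0.02,0,0],[0,0,-0.02,0,0],[0,0,-0.02,0,0],[0,0,-0.02,0,0],[0,0,-0.02,0,0],[0,0,-0.015,0,0],[0,0,0,0,0],[0,0,0,0,0]]'
```

```text
clock: 45.7
tool_pos: [0.5015, 0.0047, 0.0901]
eef_rot: [0.844, 0.537, 0.0, -0.0]
contact_force: [0.6, 0.3, -0.7]
opening: 0.998
45.75 [0.5  0.   0.09] 1.0015 [-0.5 -0.7 -0.5]
scale 9
clock: 46.85
tool_pos: [0.5014, 0.0046, 0.2313]
eef_rot: [0.844, 0.537, 0.0, 0.0]
contact_force: [-0.4, -0.0, 0.1]
opening: 1.0
```

View pics/l21.png

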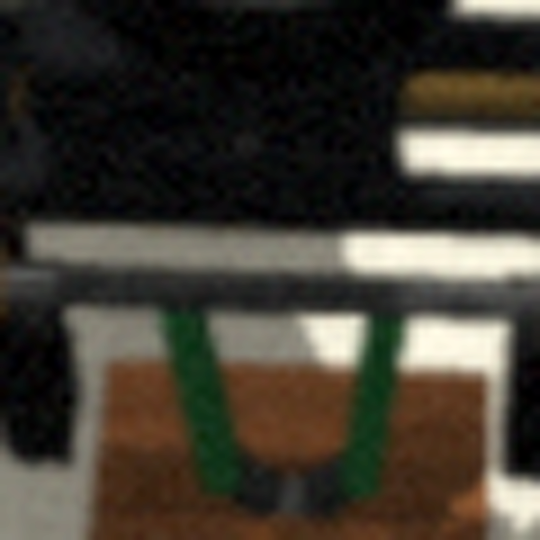

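```bash
python3 -m jog '[[0.01,-0.005,0,0,0],[0.025,-0.012,0,0,0],[0.03,-0.015,0,0,0],[0.03,-0.015,0,0,0],[0.03,-0.015,0,0,0],[0.03,-0.015,0,0,0],[0.03,-0.015,0,0,0],[0.03,-0.015,0,0,0],[0.03,-0.015,0,0,0],[0.02,-0.01,0,0,0],[0,0,0,0,0],[0,0,0,0,0],[0,0,0,0,0]]'
python3 - <<'E'
from h import *
S=r.snapshot("scene");T=r.snapshot("top"); np.save("l22_scene.npy",S);np.save("l22_top.npy",T)
f=lambda im,x,y,w,h,g:np.clip(cv2.resize(im[y:y+h,x:x+w,::-1],(400,290),interpolation=cv2.INTER_CUBIC).astype(float)*g,0,255).astype(np.uint8)
cv2.imwrite("pics/l22.png",np.vstack([np.hstack([f(S,280,170,80,58,1.5),f(S,170,255,55,40,1.5)]),np.hstack([f(T,287,195,80,58,2.2),f(T,418,170,55,40,2.2)])]))
cv2.imwrite("pics/l22f.png",S[:,:,::-1])
for th,c in(("ring","scene"),("pliers","scene")):
    for k in r.cut_out(th,c)[:2]: print(th,c,round(k["score"],2),[float(v) for v in k["rect"]])
E
```

```text
clock: 48.15
tool_pos: [0.494, 0.2988, 0.2305]
eef_rot: [0.844, 0.536, -0.001, 0.001]
contact_force: [0.5, 0.3, 0.9]
opening: 1.003
ring scene 0.64 [185.1, 267.0, 206.3, 290.9]
ring scene 0.37 [289.6, 190.3, 336.7, 237.8]
pliers scene 0.7 [298.3, 179.2, 322.7, 205.0]
```

View pics/l22.png

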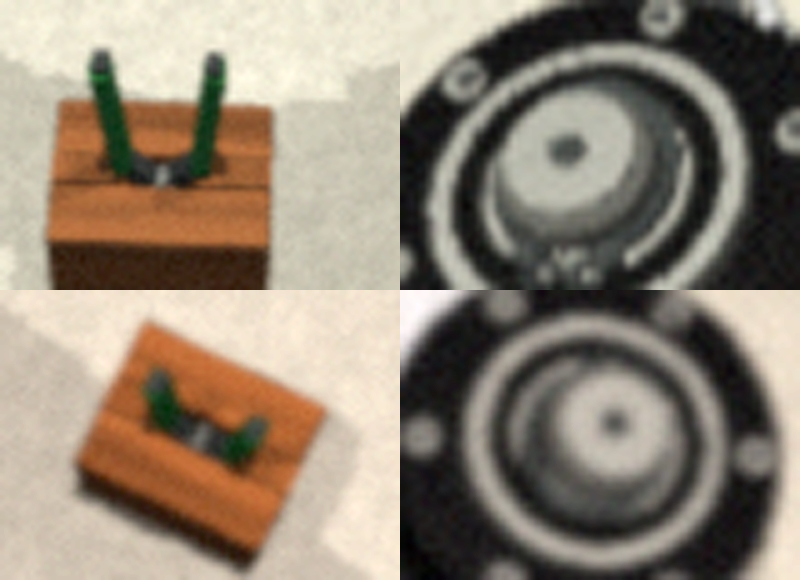

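View pics/l22f.png

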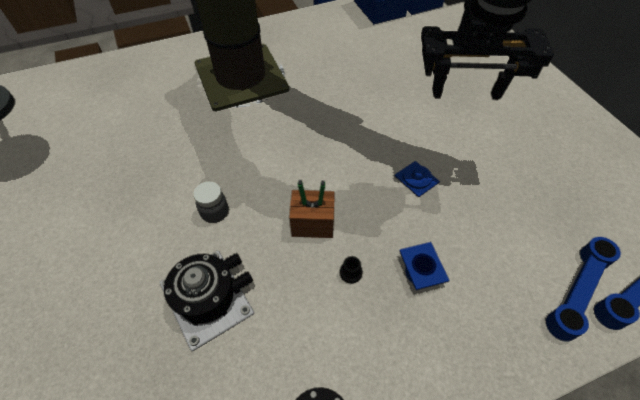

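Run:
```python
from h import *
im=np.load("l22_scene.npy"); x0,y0,w,h,s=180,262,32,32,18
c=np.clip(cv2.resize(im[y0:y0+h,x0:x0+w,::-1],None,fx=s,fy=s,interpolation=cv2.INTER_CUBIC).astype(float)*2.,0,255).astype(np.uint8); raw=c.copy()
P=np.array([.5745,-.2329]); b=np.array([192.53,275.24])-proj("scene",[*P,.096])[0]; print("local bias",b)
a=np.arctan2(-.424,.906)
T=lambda x,y,z:[P[0]+np.cos(a)*x-np.sin(a)*y,P[1]+np.sin(a)*x+np.cos(a)*y,z]
def line(Q,col):
    q=((proj("scene",np.array(Q))+b-[x0,y0]+.5)*s-.5).astype(np.int32); cv2.polylines(c,[q],False,col,1)
t=np.linspace(0,6.3,40)
for j in(-1,1): line([T(.024+.0026*np.cos(k),j*.005+.0026*np.sin(k),.082) for k in t],(0,0,255))
line([T(.0205*np.cos(k),.0205*np.sin(k),.082) for k in t],(0,255,0))
cv2.imwrite("pics/o22.png",cv2.resize(np.hstack([raw,c]),None,fx=.69,fy=.69))
```

```text
local bias [ 0.46809806 -0.98711638]
```

View pics/o22.png

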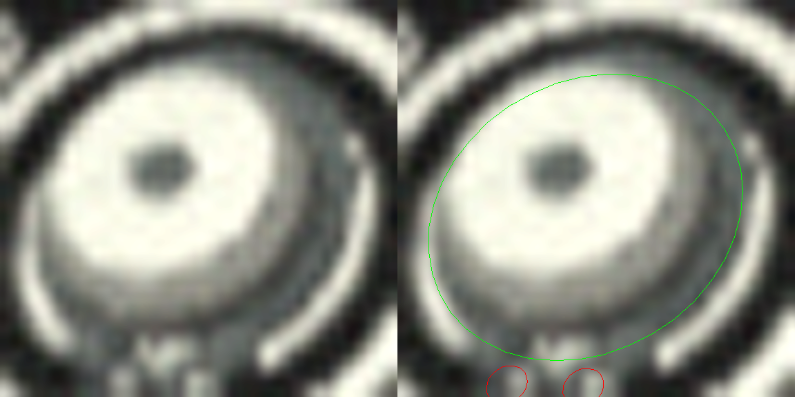

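The eyelet holes at crop (122,382) and (200,382) are 78 px apart. The closed-ring model at bearing height gives 76 px, so the ring is closed and at bearing height. The pliers stand in the slot and the other parts look unmoved. Handing in.

Run:
```python
from plant import r
s=r.get_state(); print(s["clock"],s["opening"]); print(r.finish_job())
```

```text
48.35 1.0004939727346678
the job is handed in; nothing more can be done
None
```

The ring is in the pump's groove and closed, the pliers are back in their slot, and the job was handed in at 48.35 s of the 72 s allowed.

**What I did:** I took the pliers from the block, put the pins in the ring's eyelets and spread the ring in steps to about 22–24 mm between eyelet centres (it passes at 21.5 mm, is spoilt beyond 26 mm). I slid it down the shaft, felt no force until it touched the bearing (about 6 N), then let it close gradually. The pliers came off freely and went back into their slot.

**Last checks:**
- **Ring:** The eyelets measure about 10.2 mm apart (10 mm closed), at the height expected for lying on the bearing.
- **Pliers:** Both views show them standing in the block as at the start, and they seated with about 6 N.
- **Other parts:** The scene picture shows the bush, spigot and jar where they were. I judged this by eye, without measuring.

**What disagreed:**
- **Gripper opening:** My first estimate of the spread from the gripper opening was about 4 mm of handle width off, so I set the spread from the pictures. Those readings differed by about 2 mm, so the maximum spread is not exact.
- **Contact on the holder:** While I was spreading the ring there, the pliers slid about 2–3 mm down in the hand. They pressed it on the holder with up to about 11 N until I raised the tool.
- **Scene camera:** It read about 1–2 mm off against the robot, which I corrected for.

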